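# Complete the inlay kit

### The job

The kit tray must hold exactly one of each kind of carving: one corner, one rosette and one straight bar, all lying flat on its floor. One of the three is already in the tray, so leave its double where it is; fetch one of each of the two missing kinds from under the bench lamp, reaching in beneath the lamp bar, and set them down in the tray, not dropped. Leave the spare carvings and everything else on the bench where they lie.

Things in the scene. Friction and masses are not known exactly. Their poses are not given: they have to be found in the camera images.
- tray: shallow open wooden kit tray, fixed, 118 x 372 mm outside (x, y), 24 mm high, walls and floor 6 mm thick, no dividers: a carving fits in it turned any way. Origin: centre of its underside, x across its short side (away from the robot), y along its length. One carving lies in it at the start, anywhere within 100 mm of the middle along y.
- lamp: bench lamp, fixed: a plywood board 110 x 740 mm, 6 mm thick, with a lamp bar above. Five carvings lie on the board in a row along y, about 108 mm apart, under the bar. Origin: centre of the board's underside, on the table; x away from the robot. 18 mm posts at y = -358 and +358 mm carry the bar.
- lamp_bar (a point): middle of the underside of the lamp bar, 180 mm above the table; the bar runs along y, 34 mm deep in x, 26 mm high, right above the row. A gripper pointing straight down over the row would meet it; one leaning back towards the robot by 30 to 40 degrees reaches in beneath it.
- corner_a_center (a point): corner carving: an arrowhead from above, two flat arms 16 mm wide, 8 mm thick, running back at 45 degrees from a point at +x; 79 mm across, 65 mm long; rib 56 mm long. Dark wood, about 70 g. The raised rib (the grip) is 24 mm wide, its top 34 mm over the underside. Point: middle of the rib, 17 mm over the underside; x along the rib, z up. Starts flat on the lamp's board or in the tray, x pointing away from the robot within 0.3 rad.
- rosette_a_center (a point): rosette carving: round flat plate, 66 mm across, 8 mm thick; rib 36 mm long over its middle. Dark wood, about 70 g. The raised rib (the grip) is 24 mm wide, its top 34 mm over the underside. Point: middle of the rib, 17 mm over the underside; x along the rib, z up. Starts flat on the lamp's board or in the tray, x pointing away from the robot within 0.3 rad.
- bar_a_center (a point): bar carving: only the straight rib, 76 mm long, no plate around it. Dark wood, about 70 g. The raised rib (the grip) is 24 mm wide, its top 34 mm over the underside. Point: middle of the rib, 17 mm over the underside; x along the rib, z up. Starts flat on the lamp's board or in the tray, x pointing away from the robot within 0.3 rad.
- corner_b_center (a point): corner carving: an arrowhead from above, two flat arms 16 mm wide, 8 mm thick, running back at 45 degrees from a point at +x; 79 mm across, 65 mm long; rib 56 mm long. Dark wood, about 70 g. The raised rib (the grip) is 24 mm wide, its top 34 mm over the underside. Point: middle of the rib, 17 mm over the underside; x along the rib, z up. Starts flat on the lamp's board or in the tray, x pointing away from the robot within 0.3 rad.
- rosette_b_center (a point): rosette carving: round flat plate, 66 mm across, 8 mm thick; rib 36 mm long over its middle. Dark wood, about 70 g. The raised rib (the grip) is 24 mm wide, its top 34 mm over the underside. Point: middle of the rib, 17 mm over the underside; x along the rib, z up. Starts flat on the lamp's board or in the tray, x pointing away from the robot within 0.3 rad.
- bar_b_center (a point): bar carving: only the straight rib, 76 mm long, no plate around it. Dark wood, about 70 g. The raised rib (the grip) is 24 mm wide, its top 34 mm over the underside. Point: middle of the rib, 17 mm over the underside; x along the rib, z up. Starts flat on the lamp's board or in the tray, x pointing away from the robot within 0.3 rad.
- offcut_l: pale offcut 50 x 22 x 12 mm at the left end of the lamp's board; bystander. Origin: on its underside.
- offcut_r: pale offcut 35 x 30 x 12 mm at the right end of the lamp's board; bystander. Origin: on its underside.
- pin_tin: round open tin of pins, 70 mm across, 50 mm high, beyond the lamp; bystander. Origin: on its underside.
- glue_pot: white plastic jar, 72 mm across, 100 mm high, beyond the lamp; bystander. Origin: on its underside.
- hammer: hammer lying left of the tray; bystander. Origin: at the tool, near the table.
- brush: brush lying right of the tray; bystander. Origin: at the tool, near the table.
Things that resemble listed ones, but are neither listed nor needed, are in the scene too. Leave any orange or purple look-alike of the part that bears bar_a_center alone. What is shaped like the part that bears bar_b_center but blue or turquoise is not meant.

How it is judged (in metres and radians):
At the end, for the whole second after the job is handed in: Of each kind exactly one carving lies inside the tray, flat (within 0.12 rad) on the floor (no more than 6 mm above it) and at rest; the other of each kind is outside the tray, within 30 mm of where it started ((((x of corner_a_center in the frame of tray between -0.05 and 0.05 m and y of corner_a_center in the frame of tray between -0.18 and 0.18 m and z of corner_a_center in the frame of tray between 0.015 and 0.029 m and angle between corner_a_center's own z axis and vertical below 0.12 rad) and not (x of corner_b_center in the frame of tray between -0.05 and 0.05 m and y of corner_b_center in the frame of tray between -0.18 and 0.18 m and z of corner_b_center in the frame of tray between 0.015 and 0.029 m and angle between corner_b_center's own z axis and vertical below 0.12 rad) and distance of corner_b_center from where it was at the start of the episode below 0.03 m) or ((x of corner_b_center in the frame of tray between -0.05 and 0.05 m and y of corner_b_center in the frame of tray between -0.18 and 0.18 m and z of corner_b_center in the frame of tray between 0.015 and 0.029 m and angle between corner_b_center's own z axis and vertical below 0.12 rad) and not (x of corner_a_center in the frame of tray between -0.05 and 0.05 m and y of corner_a_center in the frame of tray between -0.18 and 0.18 m and z of corner_a_center in the frame of tray between 0.015 and 0.029 m and angle between corner_a_center's own z axis and vertical below 0.12 rad) and distance of corner_a_center from where it was at the start of the episode below 0.03 m)) and (((x of rosette_a_center in the frame of tray between -0.05 and 0.05 m and y of rosette_a_center in the frame of tray between -0.18 and 0.18 m and z of rosette_a_center in the frame of tray between 0.015 and 0.029 m and angle between rosette_a_center's own z axis and vertical below 0.12 rad) and not (x of rosette_b_center in the frame of tray between -0.05 and 0.05 m and y of rosette_b_center in the frame of tray between -0.18 and 0.18 m and z of rosette_b_center in the frame of tray between 0.015 and 0.029 m and angle between rosette_b_center's own z axis and vertical below 0.12 rad) and distance of rosette_b_center from where it was at the start of the episode below 0.03 m) or ((x of rosette_b_center in the frame of tray between -0.05 and 0.05 m and y of rosette_b_center in the frame of tray between -0.18 and 0.18 m and z of rosette_b_center in the frame of tray between 0.015 and 0.029 m and angle between rosette_b_center's own z axis and vertical below 0.12 rad) and not (x of rosette_a_center in the frame of tray between -0.05 and 0.05 m and y of rosette_a_center in the frame of tray between -0.18 and 0.18 m and z of rosette_a_center in the frame of tray between 0.015 and 0.029 m and angle between rosette_a_center's own z axis and vertical below 0.12 rad) and distance of rosette_a_center from where it was at the start of the episode below 0.03 m)) and (((x of bar_a_center in the frame of tray between -0.05 and 0.05 m and y of bar_a_center in the frame of tray between -0.18 and 0.18 m and z of bar_a_center in the frame of tray between 0.015 and 0.029 m and angle between bar_a_center's own z axis and vertical below 0.12 rad) and not (x of bar_b_center in the frame of tray between -0.05 and 0.05 m and y of bar_b_center in the frame of tray between -0.18 and 0.18 m and z of bar_b_center in the frame of tray between 0.015 and 0.029 m and angle between bar_b_center's own z axis and vertical below 0.12 rad) and distance of bar_b_center from where it was at the start of the episode below 0.03 m) or ((x of bar_b_center in the frame of tray between -0.05 and 0.05 m and y of bar_b_center in the frame of tray between -0.18 and 0.18 m and z of bar_b_center in the frame of tray between 0.015 and 0.029 m and angle between bar_b_center's own z axis and vertical below 0.12 rad) and not (x of bar_a_center in the frame of tray between -0.05 and 0.05 m and y of bar_a_center in the frame of tray between -0.18 and 0.18 m and z of bar_a_center in the frame of tray between 0.015 and 0.029 m and angle between bar_a_center's own z axis and vertical below 0.12 rad) and distance of bar_a_center from where it was at the start of the episode below 0.03 m)) and linear speed of each of corner_a, rosette_a, bar_a, corner_b, rosette_b, bar_b below 0.02 m/s); the robot touches nothing.
It fails at once if a carving is let go while more than about 40 mm above where it would lie ((height (world z) of corner_a_center above 0.065 m and contact force between the fingers and corner_a below 0.001 N) or (height (world z) of rosette_a_center above 0.065 m and contact force between the fingers and rosette_a below 0.001 N) or (height (world z) of bar_a_center above 0.065 m and contact force between the fingers and bar_a below 0.001 N) or (height (world z) of corner_b_center above 0.065 m and contact force between the fingers and corner_b below 0.001 N) or (height (world z) of rosette_b_center above 0.065 m and contact force between the fingers and rosette_b below 0.001 N) or (height (world z) of bar_b_center above 0.065 m and contact force between the fingers and bar_b below 0.001 N)).
It fails at once if a bystander (offcut, tin, jar, hammer, brush) is shifted by more than 30 mm (distance of any of offcut_l, offcut_r, pin_tin, glue_pot, hammer, brush from where it was at the start of the episode above 0.03 m).
It also fails if it takes over 64 s, if anything falls off the work surface, if the arm or the gripper's body presses on something with over 40 N, if the wrist force passes 120 N, or if a joint passes its speed limit or range.

### The arm

A 6-joint arm with a two-finger parallel gripper is mounted at the origin on the work surface. World frame = base frame: x ahead of the robot, y to its left, z up, the work surface at z = 0. Lengths are in m, angles in degrees, forces in N, time in s.
With the tool pointing down it reaches from about 0.4 to 0.825 m from the base axis. Payload 7 kg.
Tool frame: the origin (TCP) lies between the finger pads; the fingertips stand 11 mm ahead of it and the grasp point (between the pads) lies 8 mm behind it (r.tcp_to_tips is the distance from the TCP to the fingertips, in m); x points along the fingers, y is the direction in which the jaws open and shut, and the axes are right-handed (so a half turn about x gives the same grasp; the last joint's range is limited). The gripper opens to 88 mm and grips with 3 to 60 N. Pads are 19 mm wide; open, the fingers measure 130 mm over their backs; the gripper's body (78 mm by 193 mm) begins 47 mm behind the grasp point.
Start: joints at [-51.446, 20.546, 0.682, 0, -70.136, -16.507], TCP at [0.253, -0.626, 0.238] pointing down, gripper open.
Joint ranges: [-176.03, 176.03], [-82.01, 121.73], [-58.28, 71.71], [-173.87, 95.51], [-174.79, -0.11], [-173.66, 173.66]. Speed limits (degrees/s): [136.94, 136.94, 172.46, 180, 180, 180].

### API

Orientations are given as [roll, pitch, yaw] about the fixed x, y, z axes, in that order (R = Rz(yaw) Ry(pitch) Rx(roll)).
In Python, from plant import r gives the robot as it stands.
- The arm moves only by the tool arm_command, never from a script. Its argument "plan" is a list of rows, each an object of numbers: "dx", "dy", "dz": the shift along the tool's x, y, z each as a share of 0.02 m, from -1 to 1; "wx", "wy", "wz": the turn, a rotation vector about the tool's x, y, z each as a share of 0.08 rad, from -1 to 1. In form: [{"dx": .., "dy": .., "dz": .., "wx": .., "wy": .., "wz": ..}, ...]. A call has 1 to 20 rows; each row shifts and turns the pose as measured when the row begins, along the tool's axes as they then stand; what a row does not reach is not made up. A row lasts 1/12 s, in which the tool goes at most 41.7 mm and 7.16 degrees, less where a joint would pass 70% of its speed; a pose out of reach is approached as far as the arm can. A call with a number of a shift or a turn outside -1 to 1 is refused whole. A call with a gripper value outside its range is refused whole. "fingers" is the closure, from -1 (fully open) to 1 (shut), so that 0 is half open, set as the call begins (left out, the last holds). The fingers move at their own pace and stop on an object; "force" is the grip in N (left out, the last holds). Time passes only in rows, so rows that do not move let the fingers close. It gives the time, the measured TCP pose, the force and the opening at its end, in the units of the state.
- r.get_state(): the state, without advancing time (a new reading comes with each control period).
- r.capture(name): name is "scene" or "top"; returns (picture, depth): 420x560x3 uint8, red, green, blue; 420x560 float32, m along the optical axis (not along the pixel's ray), 0 where there is no reading.
- r.camera_model(name): a dict with "vertical_fov" (degrees; the focal length in pixels is half the picture's height over the tangent of half this angle, whatever the lens; pixels are square), "cx", "cy" (the principal point, pixels), "dist" ([k1, k2, p1, p2, k3] as OpenCV has them; the pictures are not rectified), "R" (3x3) and "t" (3): a world point X has camera coordinates R X + t. Camera axes: x right, y down, z forward; pixel columns grow to the right and rows downward; lengths in m; the calibration is good to about 2 mm. A picture is of the moment at which its call begins. camera_model takes no time and is no camera call.
- r.close_job(): hands the job in, once; it reports no verdict.
Trained networks look in the newest picture that a camera, given by its name, has taken for a name from the list of things; names that differ only in an ending like _2 or _b are one class to them, and where a whole thing is asked for, a point or a joint stands for the part that bears it (a point fixed in the world has none). Each returns a list of dicts, best first, with "score" (0 to 1); they miss things now and then, are a little off and sometimes report something else, mostly with a low value. They report only what shows in the picture. A call takes as long as a camera call. They do not tell look-alikes from the thing itself.
- r.cut_out(camera, query): "mask" (420x560 bool, what is visible of it) and "bbox" ([left, top, width, height] in pixels, round what is visible of it).
- r.spot_point(camera, query): "centre" ([column, row] in pixels: a listed point, or the origin of a listed thing).
The state is a dict: "time_s": time; "joints": joint angles; "qd": joint speeds; "joint_torque": joint torques, N m; "tcp_pos": TCP position; "eef_rot": TCP orientation; "contact_force": force on the tool from outside, world axes, zero at the start; "moment": the same for the moment, N m; "gripper_width": finger opening in m.
Only numpy, scipy, OpenCV 4.12 (cv2) and the standard library are available. Lean on these libraries where they do the work, as an engineer would, in place of code of your own. Each camera call takes 0.05 s, during which the arm holds its last target.

## Working session

There is one attempt and no reset: what is moved stays moved. The work goes in short steps, Python scripts to look and compute and a tool call to move; the robot and the scene stay as the last step left them, time stands still between calls to the robot, and variables do not carry over. Pictures are saved under pics/ and viewed, and the job is handed in when it is done.

Besides the shell and the picture viewer there is one more tool, called after "Call:" as name(argument=value, ...), one argument or row to a line, values as JSON. arm_command: Moves the arm, as the interface text tells. Shift numbers are shares of 0.02 m and turn numbers shares of 0.08 rad, none past 1 either way. Its arguments: {"type":"object","properties":{"plan":{"type":"array","items":{"type":"object","properties":{"dx":{"type":"number"},"dy":{"type":"number"},"dz":{"type":"number"},"wx":{"type":"number"},"wy":{"type":"number"},"wz":{"type":"number"}}}},"fingers":{"type":"number"},"force":{"type":"number"}},"required":["plan"]}

```bash
ls; mkdir -p pics; python3 - <<'E'
from plant import r
import cv2,numpy as np
for n in ("scene","top"):
    p,d=r.capture(n); cv2.imwrite(f"pics/{n}0.png",p[:,:,::-1]); np.save(f"{n}0.npy",d)
    print(n,r.camera_model(n))
s=r.get_state(); print(s)
E
```

```text
pics
scene {'vertical_fov': 57.42774103941403, 'cx': 291.64881012723885, 'cy': 205.16857262567686, 'dist': array([-0.04395414,  0.        ,  0.        ,  0.        ,  0.        ]), 'R': array([[-0.58084354,  0.81389746,  0.01384592],
       [ 0.64680279,  0.47178908, -0.59921717],
       [-0.49423368, -0.33909584, -0.80046679]]), 't': array([ 0.31337248, -0.25816828,  1.36820854])}
top {'vertical_fov': 47.801528871651804, 'cx': 285.11809434205554, 'cy': 204.73753623544243, 'dist': array([0.02364423, 0.        , 0.        , 0.        , 0.        ]), 'R': array([[ 0.01068828, -0.99992708,  0.00562169],
       [-0.99768565, -0.01104152, -0.06709269],
       [ 0.06714987, -0.00489157, -0.99773091]]), 't': array([-0.0118771 ,  0.56383053,  1.42320131])}
{'time_s': 0.1, 'joints': array([-5.14456360e+01,  2.05869024e+01,  6.37909470e-01, -1.71758369e-02,
       -7.01377885e+01, -1.65075150e+01]), 'qd': array([ 0.04591239, -0.09639654,  0.07650875, -0.03101731, -0.057296  ,
        0.03246795]), 'joint_torque': array([-1.49534964e-03, -5.84159768e+01,  2.93750060e+01,  7.01540977e+00,
        1.01879615e-02, -9.84885355e-05]), 'tcp_pos': array([ 0.25317905, -0.62524275,  0.23671453]), 'eef_rot': array([ 95.9685278 ,  89.91172862, 118.00952895]), 'contact_force': array([ 0.33188751, -0.79512166, -0.19009292]), 'moment': array([-0.00254893,  0.01090767,  0.00666103]), 'gripper_width': 0.08817997933748715}
```

View pics/scene0.png

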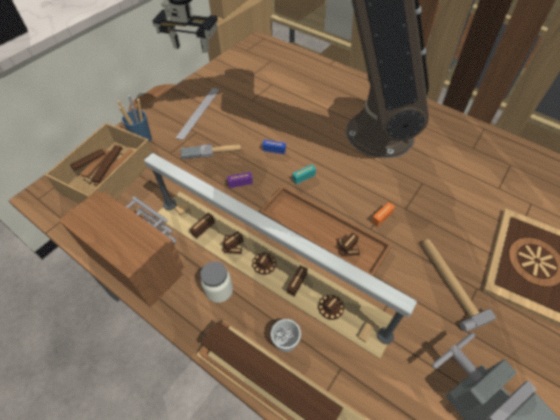

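View pics/top0.png

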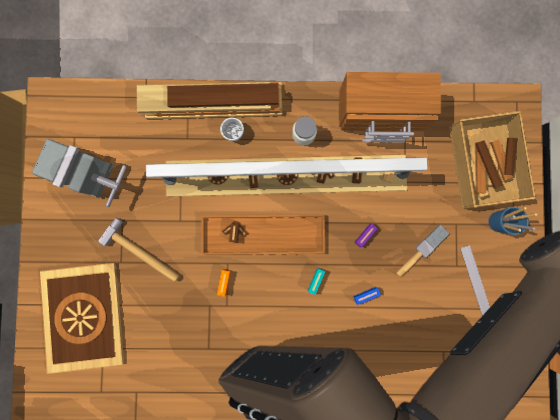

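The tray at top (265,234) holds a corner at (234,231). In the row from left to right in the top view are rosette (218,178), bar (253,180), rosette (287,178), corner (323,175) and bar (357,170). So a rosette and a bar are missing. Next I'll localise them.

```bash
cat > h.py <<'E'
import numpy as np,cv2
from plant import r
def K(n):
    m=r.camera_model(n); f=210/np.tan(np.radians(m["vertical_fov"])/2)
    return np.array([[f,0,m["cx"]],[0,f,m["cy"]],[0,0,1]]),np.array(m["dist"]),np.array(m["R"]),np.array(m["t"])
def onz(n,px,z):
    k,d,R,t=K(n); u=cv2.undistortPoints(np.array([[px]],float),k,d).reshape(-1,2)
    c=-R.T@t; v=(R.T@np.c_[u,[1]].T).ravel(); return c+v*(z-c[2])/v[2]
def cloud(n,depth):
    k,d,R,t=K(n); h,w=depth.shape; g=np.stack(np.meshgrid(np.arange(w),np.arange(h)),-1).reshape(-1,1,2).astype(float)
    u=cv2.undistortPoints(g,k,d).reshape(-1,2); z=depth.reshape(-1,1)
    P=(np.c_[u,np.ones(len(u))]*z-t)@R; P[z[:,0]==0]=np.nan; return P.reshape(h,w,3)
def proj(n,X):
    k,d,R,t=K(n); return cv2.projectPoints(np.array(X,float).reshape(-1,1,3),cv2.Rodrigues(R)[0],t,k,d)[0].reshape(-1,2)
E
python3 - <<'E'
from h import *
for n in("scene","top"):
    d=np.load(n+"0.npy");P=cloud(n,d)
    for q,z in (("tray",0),("lamp",0),("lamp_bar",.18),("corner_a_center",.023),("rosette_a_center",.023),("bar_a_center",.023)):
        for o in r.spot_point(n,q)[:5]:
            if o["score"]>.2: print(n,q,round(o["score"],2),np.round(o["centre"]),np.round(onz(n,o["centre"],z),3))
p=cv2.imread("pics/scene0.png")[195:345,150:400];cv2.imwrite("pics/crop1.png",cv2.resize(p,None,fx=3.2,fy=3.2,interpolation=cv2.INTER_CUBIC))
p=cv2.imread("pics/top0.png")[150:260,140:430];cv2.imwrite("pics/crop2.png",cv2.resize(p,None,fx=2.7,fy=2.7,interpolation=cv2.INTER_CUBIC))
E
```

```text
scene tray 0.74 [324. 234.] [0.478 0.07  0.   ]
scene tray 0.53 [366. 330.] [0.653 0.306 0.   ]
scene lamp 0.77 [268. 262.] [ 0.643 -0.005  0.   ]
scene lamp_bar 0.95 [265. 227.] [ 0.648 -0.003  0.18 ]
scene lamp_bar 0.49 [211. 150.] [ 0.535 -0.28   0.18 ]
scene corner_a_center 0.72 [233. 244.] [ 0.666 -0.11   0.023]
scene rosette_a_center 0.82 [269. 262.] [0.653 0.005 0.023]
scene rosette_a_center 0.63 [287. 340.] [0.792 0.166 0.023]
scene bar_a_center 0.89 [296. 277.] [0.645 0.09  0.023]
scene bar_a_center 0.87 [240. 184.] [ 0.488 -0.233  0.023]
scene bar_a_center 0.81 [379. 215.] [0.338 0.172 0.023]
scene bar_a_center 0.74 [182. 208.] [ 0.662 -0.313  0.023]
top tray 0.85 [260. 234.] [0.475 0.07  0.   ]
top tray 0.54 [234. 233.] [0.477 0.149 0.   ]
top tray 0.53 [254. 175.] [0.657 0.092 0.   ]
top lamp 0.59 [283. 174.] [0.66  0.001 0.   ]
top lamp_bar 0.79 [286. 170.] [ 0.649 -0.005  0.18 ]
top corner_a_center 0.41 [324. 170.] [ 0.67  -0.124  0.023]
top corner_a_center 0.29 [304. 131.] [ 0.791 -0.061  0.023]
top rosette_a_center 0.46 [284. 173.] [ 0.66  -0.     0.023]
top bar_a_center 0.76 [362. 234.] [ 0.478 -0.241  0.023]
top bar_a_center 0.65 [221. 283.] [0.327 0.184 0.023]
top bar_a_center 0.4 [251. 175.] [0.654 0.099 0.023]
```

```bash
sleep 1
```

```text
(no output)
```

View pics/crop1.png

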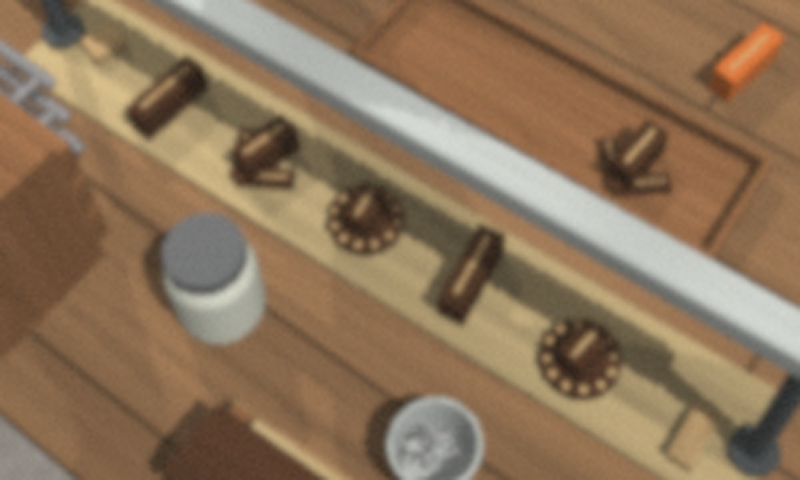

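View pics/crop2.png

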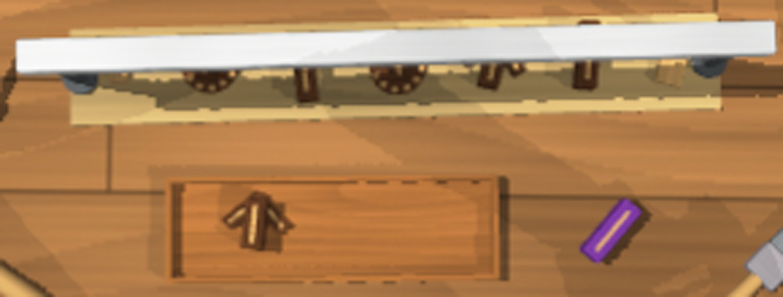

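The crop shows true dark-wood bars at scene (297,280) and (202,225), and rosettes at (263,262) and (331,306). The purple, orange, blue and turquoise bars are look-alikes lying off the board, so I leave those alone. My choice is the bar at (297,280) and the rosette at (263,262), because both sit well away from the posts. Now I'll get precise rib poses from the depth picture.

```bash
python3 - <<'E'
from h import *
d=np.load("scene0.npy");P=cloud("scene",d)
im=cv2.imread("pics/scene0.png")
def fit(name,c,rad,z0,z1):
    m=(np.hypot(P[...,0]-c[0],P[...,1]-c[1])<rad)&(P[...,2]>z0)&(P[...,2]<z1)
    q=P[m]; 
    if len(q)<5: print(name,len(q));return
    (cx,cy),(w,h),a=cv2.minAreaRect(q[:,:2].astype(np.float32))
    print(name,len(q),"c",round(cx,4),round(cy,4),"size",round(w,3),round(h,3),"ang",round(a,1),"z med/hi",np.round(np.percentile(q[:,2],[5,50,95]),4), "mean",np.round(q.mean(0),4))
C={"bar":(.645,.09),"ros":(.653,.005),"bar2":(.662,-.313+.08),"ros2":(.65,.2),"corner":(.666,-.11),"traycorner":(.477,.145)}
for n,c in C.items():
    fit(n,c,.06,.032,.06)
    fit(n+" plate",c,.06,.010,.06)
# board, table, tray z
for nm,px in (("board",(280,275)),("table",(300,200)),("tray floor",(300,222)),("lampbar",(265,222))):
    print(nm,P[px[1],px[0]])
# bar extents: z in .19-.22
m=(P[...,2]>.19)&(P[...,2]<.22)&(abs(P[...,0]-.65)<.1)&(abs(P[...,1])<.4)
print("bar top",cv2.minAreaRect(P[m][:,:2].astype(np.float32)),np.median(P[m][:,2]))
# tray: wall top
m=(P[...,2]>.018)&(P[...,2]<.03)&(abs(P[...,0]-.475)<.09)&(abs(P[...,1]-.07)<.23)
print("tray",cv2.minAreaRect(P[m][:,:2].astype(np.float32)),m.sum())
E
```

```text
bar 259 c 0.6535 0.0971 size 0.075 0.024 ang 7.6 z med/hi [0.0359 0.0395 0.0424] mean [0.6545 0.0978 0.0394]
bar plate 341 c 0.6555 0.0949 size 0.082 0.1 ang 0.3 z med/hi [0.0117 0.0387 0.0423] mean [0.6573 0.0997 0.0346]
ros 123 c 0.6589 -0.0075 size 0.036 0.024 ang 8.3 z med/hi [0.0345 0.0388 0.0418] mean [ 0.6599 -0.007   0.0387]
ros plate 424 c 0.6476 0.0062 size 0.071 0.1 ang 27.2 z med/hi [0.0112 0.0147 0.0408] mean [ 0.6623 -0.0044  0.0218]
bar2 219 c 0.6714 -0.2219 size 0.027 0.078 ang 86.9 z med/hi [0.0345 0.0391 0.0419] mean [ 0.6735 -0.2199  0.0388]
bar2 plate 349 c 0.6745 -0.225 size 0.071 0.097 ang 40.4 z med/hi [0.0118 0.0369 0.0415] mean [ 0.6751 -0.2172  0.0319]
ros2 148 c 0.6568 0.2048 size 0.024 0.036 ang 83.8 z med/hi [0.0355 0.0407 0.0433] mean [0.6573 0.2051 0.0402]
ros2 plate 558 c 0.6518 0.1916 size 0.099 0.103 ang 68.9 z med/hi [0.0108 0.0158 0.0421] mean [0.6593 0.2052 0.0219]
corner 172 c 0.6609 -0.115 size 0.026 0.056 ang 78.6 z med/hi [0.0353 0.0386 0.0419] mean [ 0.6625 -0.1143  0.0387]
corner plate 365 c 0.6558 -0.1194 size 0.076 0.061 ang 39.7 z med/hi [0.0113 0.03   0.0414] mean [ 0.6669 -0.111   0.0272]
traycorner 172 c 0.4775 0.1498 size 0.025 0.058 ang 86.2 z med/hi [0.0349 0.0396 0.0424] mean [0.4792 0.1504 0.0394]
traycorner plate 442 c 0.4753 0.146 size 0.116 0.081 ang 8.4 z med/hi [0.0118 0.0243 0.0417] mean [0.4866 0.1505 0.0263]
board [0.65736623 0.04570645 0.00236746]
table [ 0.4215594  -0.05299062  0.00881579]
tray floor [ 0.48660278 -0.00772622  0.00583104]
lampbar [ 6.49867952e-01 -1.23865020e-04  2.05870725e-01]
bar top ((0.6523346304893494, -0.005360305309295654), (0.03703375533223152, 0.7468132376670837), 2.205625534057617) 0.20534783618622074
tray ((0.47280243039131165, 0.06228266656398773), (0.12191866338253021, 0.3748631775379181), 1.0883691310882568) 864
```

```bash
cat >> h.py <<'E'
from scipy.spatial.transform import Rotation as Ro
def cur():
    s=r.get_state(); return s,np.array(s["tcp_pos"]),Ro.from_euler("xyz",s["eef_rot"],degrees=True)
def target(th,psi,sg):
    th,psi=np.radians(th),np.radians(psi)
    x=np.array([np.sin(th)*np.cos(psi),np.sin(th)*np.sin(psi),-np.cos(th)]); y=sg*np.array([-np.sin(psi),np.cos(psi),0])
    return Ro.from_matrix(np.c_[x,y,np.cross(x,y)])
def go(p,th,psi,sg,n=1):
    """remaining move in tool axes; per-row shares for n rows"""
    s,p0,R0=cur(); T=target(th,psi,sg)
    w=(R0.inv()*T).as_rotvec(); d=np.array(p)-p0
    # rows: constant body twist; tool frame turning handled by Slerp midpoints
    print("t",round(s["time_s"],2),"pos",np.round(p0,4),"F",np.round(s["contact_force"],1),"w",round(s["gripper_width"],4),"J",np.round(s["joints"],1))
    print("min rows",np.ceil(max(np.abs(d).max()/.02,np.linalg.norm(d)/.02,np.linalg.norm(w)/.08)), "turn shares/row",np.round(w/.08/n,3))
    for i in range(n):
        R=R0*Ro.from_rotvec(w*i/n)
        print(i,np.round(R.inv().apply(d/n)/.02,2))
E
python3 - <<'E'
from h import *
s,p,R=cur();print(np.round(R.as_matrix(),3))
for sg in(1,-1):
    print((R.inv()*target(33,8,sg)).as_rotvec())
go((.46,.03,.20),33,8,-1,35)
E
```

```text
[[ 0.    -0.375  0.927]
 [-0.     0.927  0.375]
 [-1.    -0.     0.   ]]
[ 0.23834209 -0.57299407 -0.07057658]
[-2.78518724  0.10160942 -0.82494209]
t 0.7 pos [ 0.2534 -0.6256  0.2376] F [0.3 0.3 0.4] w 0.0874 J [-51.4  20.5   0.7  -0.  -70.1 -16.5]
min rows 37.0 turn shares/row [-0.995  0.036 -0.295]
0 [0.05 0.76 0.63]
1 [0.03 0.71 0.68]
2 [0.02 0.65 0.74]
3 [-0.    0.59  0.79]
4 [-0.02  0.53  0.83]
5 [-0.03  0.46  0.87]
6 [-0.04  0.39  0.9 ]
7 [-0.05  0.31  0.93]
8 [-0.06  0.23  0.95]
9 [-0.07  0.16  0.97]
10 [-0.08  0.08  0.98]
11 [-0.08 -0.    0.98]
12 [-0.08 -0.08  0.98]
13 [-0.08 -0.16  0.97]
14 [-0.08 -0.24  0.95]
15 [-0.08 -0.32  0.93]
16 [-0.07 -0.39  0.9 ]
17 [-0.06 -0.46  0.87]
18 [-0.05 -0.53  0.83]
19 [-0.04 -0.6   0.78]
20 [-0.03 -0.66  0.73]
21 [-0.02 -0.71  0.68]
22 [ 0.   -0.77  0.62]
23 [ 0.02 -0.81  0.55]
24 [ 0.04 -0.85  0.49]
25 [ 0.05 -0.89  0.42]
26 [ 0.07 -0.92  0.35]
27 [ 0.1  -0.94  0.27]
28 [ 0.12 -0.96  0.2 ]
29 [ 0.14 -0.97  0.12]
30 [ 0.16 -0.97  0.05]
31 [ 0.19 -0.97 -0.03]
32 [ 0.21 -0.96 -0.11]
33 [ 0.23 -0.94 -0.18]
34 [ 0.25 -0.92 -0.25]
```

Call:
arm_command(
  plan=[
    {"dy": 0.76, "dz": 0.63},
    {"dy": 0.76, "dz": 0.63},
    {"dy": 0.76, "dz": 0.63},
    {"dy": 0.76, "dz": 0.63},
    {"dy": 0.76, "dz": 0.63},
    {"dy": 0.76, "dz": 0.63},
    {"dy": 0.76, "dz": 0.63},
    {"dy": 0.76, "dz": 0.63},
    {"dy": 0.76, "dz": 0.63},
    {"dy": 0.76, "dz": 0.63},
    {"dy": 0.76, "dz": 0.63},
    {"dy": 0.76, "dz": 0.63},
    {"dy": 0.76, "dz": 0.63},
    {"dy": 0.76, "dz": 0.63},
    {"dy": 0.76, "dz": 0.63},
    {"dy": 0.76, "dz": 0.63},
    {"dy": 0.76, "dz": 0.63},
    {"dy": 0.76, "dz": 0.63},
    {"dy": 0.76, "dz": 0.63},
    {"dy": 0.76, "dz": 0.63},
  ],
  fingers=-0.3,
  force=25,
)

```text
schema error: expected keys dx, dy, dz, wx, wy, wz
```

```bash
python3 -c "
from h import *
go((.48,.06,.15),33,8,1,20)"
```

```text
t 0.7 pos [ 0.2534 -0.6256  0.2376] F [0.3 0.3 0.4] w 0.0874 J [-51.4  20.5   0.7  -0.  -70.1 -16.5]
min rows 37.0 turn shares/row [ 0.149 -0.358 -0.044]
0 [0.22 1.38 1.17]
1 [0.25 1.39 1.15]
2 [0.27 1.41 1.12]
3 [0.3  1.42 1.1 ]
4 [0.33 1.43 1.07]
5 [0.35 1.45 1.04]
6 [0.38 1.46 1.02]
7 [0.4  1.47 0.99]
8 [0.42 1.49 0.96]
9 [0.44 1.5  0.93]
10 [0.47 1.51 0.9 ]
11 [0.49 1.52 0.86]
12 [0.5  1.54 0.83]
13 [0.52 1.55 0.8 ]
14 [0.54 1.56 0.77]
15 [0.56 1.57 0.73]
16 [0.57 1.58 0.7 ]
17 [0.58 1.59 0.66]
18 [0.6  1.6  0.62]
19 [0.61 1.61 0.59]
```

Call:
arm_command(
  plan=[
    {"dx": 0, "dy": 0.8, "dz": 0.66, "wx": 0, "wy": 0, "wz": 0},
    {"dx": 0, "dy": 0.8, "dz": 0.66, "wx": 0, "wy": 0, "wz": 0},
    {"dx": 0, "dy": 0.8, "dz": 0.66, "wx": 0, "wy": 0, "wz": 0},
    {"dx": 0, "dy": 0.8, "dz": 0.66, "wx": 0, "wy": 0, "wz": 0},
    {"dx": 0, "dy": 0.8, "dz": 0.66, "wx": 0, "wy": 0, "wz": 0},
    {"dx": 0, "dy": 0.8, "dz": 0.66, "wx": 0, "wy": 0, "wz": 0},
    {"dx": 0, "dy": 0.8, "dz": 0.66, "wx": 0, "wy": 0, "wz": 0},
    {"dx": 0, "dy": 0.8, "dz": 0.66, "wx": 0, "wy": 0, "wz": 0},
    {"dx": 0, "dy": 0.8, "dz": 0.66, "wx": 0, "wy": 0, "wz": 0},
    {"dx": 0, "dy": 0.8, "dz": 0.66, "wx": 0, "wy": 0, "wz": 0},
    {"dx": 0, "dy": 0.8, "dz": 0.66, "wx": 0, "wy": 0, "wz": 0},
    {"dx": 0, "dy": 0.8, "dz": 0.66, "wx": 0, "wy": 0, "wz": 0},
    {"dx": 0, "dy": 0.8, "dz": 0.66, "wx": 0, "wy": 0, "wz": 0},
    {"dx": 0, "dy": 0.8, "dz": 0.66, "wx": 0, "wy": 0, "wz": 0},
    {"dx": 0, "dy": 0.8, "dz": 0.66, "wx": 0, "wy": 0, "wz": 0},
    {"dx": 0, "dy": 0.8, "dz": 0.66, "wx": 0, "wy": 0, "wz": 0},
    {"dx": 0, "dy": 0.8, "dz": 0.66, "wx": 0, "wy": 0, "wz": 0},
    {"dx": 0, "dy": 0.8, "dz": 0.66, "wx": 0, "wy": 0, "wz": 0},
    {"dx": 0, "dy": 0.8, "dz": 0.66, "wx": 0, "wy": 0, "wz": 0},
    {"dx": 0, "dy": 0.8, "dz": 0.66, "wx": 0, "wy": 0, "wz": 0},
  ],
  fingers=-0.3,
  force=25,
)

```text
time_s: 2.37
tcp_pos: [0.3814, -0.2155, 0.2385]
eef_rot: [-41.6, 89.7, -19.9]
contact_force: [0.3, 0.5, 0.4]
gripper_width: 0.0567
```

```bash
python3 -c "
from h import *
go((.48,.06,.15),33,8,1,18)"
```

```text
t 2.37 pos [ 0.3814 -0.2155  0.2385] F [0.3 0.5 0.4] w 0.0567 J [ -3.4  -2.8 -27.6   0.1 -64.9 -64.9]
min rows 16.0 turn shares/row [ 0.162 -0.395 -0.046]
0 [0.25 0.61 0.54]
1 [0.26 0.62 0.52]
2 [0.27 0.63 0.5 ]
3 [0.29 0.63 0.49]
4 [0.3  0.64 0.47]
5 [0.31 0.65 0.45]
6 [0.32 0.65 0.43]
7 [0.34 0.66 0.41]
8 [0.35 0.67 0.39]
9 [0.36 0.67 0.37]
10 [0.36 0.68 0.35]
11 [0.37 0.69 0.33]
12 [0.38 0.69 0.31]
13 [0.39 0.7  0.29]
14 [0.39 0.7  0.27]
15 [0.4  0.71 0.25]
16 [0.4  0.71 0.23]
17 [0.41 0.72 0.21]
```

Call:
arm_command(
  plan=[
    {"dx": 0.25, "dy": 0.61, "dz": 0.54, "wx": 0.16, "wy": -0.4, "wz": -0.05},
    {"dx": 0.25, "dy": 0.62, "dz": 0.52, "wx": 0.16, "wy": -0.4, "wz": -0.05},
    {"dx": 0.27, "dy": 0.63, "dz": 0.5, "wx": 0.16, "wy": -0.4, "wz": -0.05},
    {"dx": 0.28, "dy": 0.63, "dz": 0.48, "wx": 0.16, "wy": -0.4, "wz": -0.05},
    {"dx": 0.3, "dy": 0.64, "dz": 0.46, "wx": 0.16, "wy": -0.4, "wz": -0.05},
    {"dx": 0.3, "dy": 0.65, "dz": 0.45, "wx": 0.16, "wy": -0.4, "wz": -0.05},
    {"dx": 0.32, "dy": 0.65, "dz": 0.43, "wx": 0.16, "wy": -0.4, "wz": -0.05},
    {"dx": 0.34, "dy": 0.66, "dz": 0.41, "wx": 0.16, "wy": -0.4, "wz": -0.05},
    {"dx": 0.35, "dy": 0.67, "dz": 0.39, "wx": 0.16, "wy": -0.4, "wz": -0.05},
    {"dx": 0.36, "dy": 0.67, "dz": 0.37, "wx": 0.16, "wy": -0.4, "wz": -0.05},
    {"dx": 0.36, "dy": 0.68, "dz": 0.35, "wx": 0.16, "wy": -0.4, "wz": -0.05},
    {"dx": 0.37, "dy": 0.69, "dz": 0.33, "wx": 0.16, "wy": -0.4, "wz": -0.05},
    {"dx": 0.38, "dy": 0.69, "dz": 0.31, "wx": 0.16, "wy": -0.4, "wz": -0.05},
    {"dx": 0.39, "dy": 0.7, "dz": 0.29, "wx": 0.16, "wy": -0.4, "wz": -0.05},
    {"dx": 0.39, "dy": 0.7, "dz": 0.27, "wx": 0.16, "wy": -0.4, "wz": -0.05},
    {"dx": 0.4, "dy": 0.71, "dz": 0.25, "wx": 0.16, "wy": -0.4, "wz": -0.05},
    {"dx": 0.4, "dy": 0.71, "dz": 0.23, "wx": 0.16, "wy": -0.4, "wz": -0.05},
    {"dx": 0.4, "dy": 0.72, "dz": 0.21, "wx": 0.16, "wy": -0.4, "wz": -0.05},
  ],
)

```text
time_s: 3.87
tcp_pos: [0.5195, 0.0673, 0.2141]
eef_rot: [5.8, 57.8, 14.4]
contact_force: [-0.0, -0.6, 0.8]
gripper_width: 0.0567
```

```bash
python3 -c "
from h import *
go((.48,.04,.09),33,8,1,8)"
```

```text
t 3.87 pos [0.5195 0.0673 0.2141] F [-0.  -0.6  0.8] w 0.0567 J [  30.1   -9.8  -58.2   38.8  -13.2 -147.2]
min rows 7.0 turn shares/row [-0.01  -0.027 -0.093]
0 [ 0.51 -0.17 -0.64]
1 [ 0.51 -0.16 -0.64]
2 [ 0.51 -0.16 -0.64]
3 [ 0.51 -0.16 -0.64]
4 [ 0.51 -0.15 -0.64]
5 [ 0.51 -0.15 -0.64]
6 [ 0.51 -0.14 -0.65]
7 [ 0.5  -0.14 -0.65]
```

```bash
python3 -c "
from h import *
go((.599,.090,.112),33,7.6,1,8)"
```

```text
t 3.87 pos [0.5195 0.0673 0.2141] F [-0.  -0.6  0.8] w 0.0567 J [  30.1   -9.8  -58.2   38.8  -13.2 -147.2]
min rows 7.0 turn shares/row [-0.    -0.027 -0.099]
0 [0.82 0.02 0.1 ]
1 [0.82 0.03 0.09]
2 [0.82 0.04 0.09]
3 [0.82 0.04 0.09]
4 [0.81 0.05 0.09]
5 [0.81 0.06 0.09]
6 [0.81 0.06 0.08]
7 [0.81 0.07 0.08]
```

Call:
arm_command(
  plan=[
    {"dx": 0.8, "dy": 0.03, "dz": 0.1, "wx": 0, "wy": -0.03, "wz": -0.1},
    {"dx": 0.8, "dy": 0.03, "dz": 0.1, "wx": 0, "wy": -0.03, "wz": -0.1},
    {"dx": 0.8, "dy": 0.04, "dz": 0.1, "wx": 0, "wy": -0.03, "wz": -0.1},
    {"dx": 0.8, "dy": 0.04, "dz": 0.1, "wx": 0, "wy": -0.03, "wz": -0.1},
    {"dx": 0.8, "dy": 0.05, "dz": 0.1, "wx": 0, "wy": -0.03, "wz": -0.1},
    {"dx": 0.8, "dy": 0.06, "dz": 0.1, "wx": 0, "wy": -0.03, "wz": -0.1},
    {"dx": 0.8, "dy": 0.06, "dz": 0.1, "wx": 0, "wy": -0.03, "wz": -0.1},
  ],
)

```text
time_s: 4.45
tcp_pos: [0.6003, 0.088, 0.17]
eef_rot: [3.1, 60.4, 11.7]
contact_force: [0.4, -1.2, -0.5]
gripper_width: 0.0569
```

```bash
python3 -c "
from h import *
go((.599,.090,.112),33,7.6,1,4)"
```

```text
t 4.45 pos [0.6003 0.088  0.17  ] F [ 0.4 -1.2 -0.5] w 0.0569 J [  12.2    3.   -57.3   78.3   -0.2 -171.8]
min rows 3.0 turn shares/row [ 0.022 -0.19  -0.112]
0 [ 0.63  0.01 -0.37]
1 [ 0.62  0.01 -0.38]
2 [ 0.61  0.02 -0.39]
3 [ 0.61  0.02 -0.4 ]
```

```bash
cat > fk.py <<'E'
import numpy as np
from scipy.spatial.transform import Rotation as Ro
from scipy.optimize import least_squares
S=[([-51.446,20.546,.682,0,-70.136,-16.507],[.2534,-.6256,.2376],None),
([-3.4,-2.8,-27.6,.1,-64.9,-64.9],[.3814,-.2155,.2385],[-41.6,89.7,-19.9]),
([30.1,-9.8,-58.2,38.8,-13.2,-147.2],[.5195,.0673,.2141],[5.8,57.8,14.4]),
([12.2,3.,-57.3,78.3,-.2,-171.8],[.6003,.088,.17],[3.1,60.4,11.7])]
E=lambda a,x:Ro.from_euler(a,x,degrees=True)
def fk(q,p,s4=1,s6=1,c6=0):
    a1,h,l2,a3,b,d4,L=p
    R=E("z",q[0]); P=R.apply([a1,0,h]); R=R*E("y",q[1]); P=P+R.apply([0,0,l2]); R=R*E("y",-q[2])
    P=P+R.apply([d4,b,a3]); R=R*E("x",s4*q[3])*E("y",-q[4]); P=P+R.apply([L,0,0]); R=R*E("x",s6*q[5]+c6); return P,R
if __name__=="__main__":
    for s4 in(1,-1):
      for s6 in(1,-1):
        for c6 in(0,90,180,-90):
          e=[np.degrees((Ro.from_euler("xyz",s[2],degrees=True).inv()*fk(s[0],[0]*7,s4,s6,c6)[1]).magnitude()) for s in S[1:]]
          print(s4,s6,c6,np.round(e,1))
E
python3 fk.py
```

```text
1 1 0 [ 39.8 128.9  97. ]
1 1 90 [50.2 41.6  7. ]
1 1 180 [140.2  54.1  83. ]
1 1 -90 [129.8 142.1 173. ]
1 -1 0 [ 90.  166.2 113.4]
1 -1 90 [180.  104.9  23.4]
1 -1 180 [90.  21.6 66.6]
1 -1 -90 [  0.2  77.6 156.6]
-1 1 0 [ 39.8 155.6 106.4]
-1 1 90 [ 50.2 114.4 163.6]
-1 1 180 [140.2  24.4  73.6]
-1 1 -90 [129.8  65.6  16.4]
-1 -1 0 [90. 90. 90.]
-1 -1 90 [180. 180. 180.]
-1 -1 180 [90. 90. 90.]
-1 -1 -90 [0.  0.1 0.1]
```

```bash
python3 - <<'E'
from fk import *
f=lambda p:np.concatenate([fk(q,p,-1,-1,-90)[0]-np.array(x) for q,x,_ in S])
x0=np.array([.1,.35,.35,0,-.193,.4,.25])
r=least_squares(lambda p:np.r_[f(p)*1000,(p-x0)*.1],x0); print(np.round(r.x,3),np.round(f(r.x)*1000,1))
u,s,v=np.linalg.svd(r.jac[:12]); print(s); print(np.round(v[-2:],2))
E
```

```text
[ 0.199 -0.015  0.648  0.092 -0.143  0.202  0.382] [  38.8   30.    -9.3    0.9   49.2   11.2    1.5    6.6   -3.    18.6
 -101.5    1.1]
[3885.45224955 2828.90500846 2000.98714481  791.65405908  451.1301491
  242.35681766   87.38597285]
[[ 0.38  0.36 -0.72 -0.15 -0.01 -0.21 -0.37]
 [ 0.22 -0.78 -0.    0.24 -0.02 -0.33 -0.43]]
```

```bash
python3 - <<'E'
import re
s=open('fk.py').read()
s=s.replace('P=P+R.apply([d4,b,a3]); R=R*E("x",s4*q[3])*E("y",-q[4])','P=P+R.apply([d4,0,a3]); R=R*E("x",s4*q[3]); P=P+R.apply([0,b,0]); R=R*E("y",-q[4])')
open('fk.py','w').write(s)
E
python3 - <<'E'
from fk import *
f=lambda p:np.concatenate([fk(q,p,-1,-1,-90)[0]-np.array(x) for q,x,_ in S])
x0=np.array([.0,.3,.35,0.0,-.193,.4,.25])
r=least_squares(lambda p:np.r_[f(p)*1000,(p-x0)*1],x0); print(np.round(r.x,3),np.round(f(r.x)*1000,1))
u,s,v=np.linalg.svd(r.jac[:12]); print(np.round(s,1)); print(np.round(v[-2:],2))
E
```

```text
[-0.002  0.2    0.602 -0.    -0.192  0.466  0.368] [-0.1 -0.2  0.1 -0.1 -0.   0.   0.1  0.1 -0.4 -0.2  0.6  0.3]
[3908.3 2950.2 1812.9  696.8  427.1  242.6   90.6]
[[ 0.37  0.35 -0.73 -0.15 -0.02 -0.2  -0.39]
 [ 0.2  -0.78 -0.    0.24 -0.01 -0.32 -0.44]]
```

```bash
cat >> fk.py <<'E'
PAR=[-.002,.2,.602,0,-.192,.466,.368]
LO=np.array([-176.03,-82.01,-58.28,-173.87,-174.79,-173.66]);HI=np.array([176.03,121.73,71.71,95.51,-.11,173.66])
def ik(pos,R,n=40,seed=None,rng=np.random.default_rng(0)):
    out=[]
    def res(q):
        P,Q=fk(q,PAR,-1,-1,-90); return np.r_[(P-pos)*1000,(Q.inv()*R).as_rotvec()*300]
    for i in range(n):
        q0=seed if (seed is not None and i==0) else rng.uniform(LO,HI)
        q0=np.clip(q0,LO+.01,HI-.01)
        s=least_squares(res,q0,bounds=(LO,HI),x_scale=50,max_nfev=60)
        if np.abs(s.fun).max()<.5 and not any(np.abs(s.x-o).max()<3 for o in out): out.append(s.x)
    return out
def mar(q): return np.minimum(q-LO,HI-q)
E
python3 - <<'E'
from fk import *
from h import target
for nm,c in(("bar",(.6545,.0971,.028)),):
  for th in(30,35,40):
    for sg in(1,-1):
      for dpsi in (0,):
        for back in(0,.1):
            R=target(th,7.6+dpsi,sg); p=np.array(c)-back*R.as_matrix()[:,0]
            for q in ik(p,R): print(nm,th,sg,back,np.round(q),"margin",np.round(mar(q).min(),1))
E
cat > ik2.py <<'E'
from fk import *
from h import target
import time
def best(pos,R,n=30,seeds=(),rng=np.random.default_rng(1)):
    def res(q):
        P,Q=fk(q,PAR,-1,-1,-90); return np.r_[(P-pos)*1000,(Q.inv()*R).as_rotvec()*300]
    o=[]
    for i in range(n):
        q0=seeds[i] if i<len(seeds) else rng.uniform(LO,HI)
        s=least_squares(res,np.clip(q0,LO+.01,HI-.01),bounds=(LO,HI),x_scale=50,max_nfev=300)
        o.append((s.cost,s.x))
    return sorted(o,key=lambda a:a[0])
E
python3 - <<'E'
from ik2 import *
q,x,e=S[1]; 
b=best(np.array(x),Ro.from_euler("xyz",e,degrees=True),10)
print([(round(a,2),np.round(c)) for a,c in b[:4]])
for th in(30,40):
  for sg in (1,-1):
    R=target(th,7.6,sg)
    b=best(np.array([.6545,.0971,.028]),R,20,[S[2][0],S[3][0]])
    print(th,sg,[(round(a,2),np.round(c,1)) for a,c in b[:3]])
E
```

```text
[(np.float64(0.0), array([ -3.,  -3., -28.,   0., -65., -65.])), (np.float64(0.0), array([ -3.,  -3., -28.,   0., -65., -65.])), (np.float64(2110.96), array([ 120.,  -82.,  -33.,    4., -146.,  174.])), (np.float64(2110.96), array([ 120.,  -82.,  -33.,    4., -146.,  174.]))]
30 1 [(np.float64(836.08), array([-7.500e+00,  2.280e+01, -3.690e+01, -1.739e+02, -1.000e-01,
        9.700e+01])), (np.float64(836.08), array([-7.500e+00,  2.280e+01, -3.690e+01, -1.739e+02, -1.000e-01,
        9.700e+01])), (np.float64(995.16), array([  24.4,   22.5,  -38.5,    2.4,   -0.5, -107.1]))]
30 -1 [(np.float64(836.08), array([-7.500e+00,  2.280e+01, -3.690e+01, -1.739e+02, -1.000e-01,
       -8.300e+01])), (np.float64(836.08), array([-7.500e+00,  2.280e+01, -3.690e+01, -1.739e+02, -1.000e-01,
       -8.300e+01])), (np.float64(836.08), array([-7.500e+00,  2.280e+01, -3.690e+01, -1.739e+02, -1.000e-01,
       -8.300e+01]))]
40 1 [(np.float64(182.07), array([  -0.7,   22.4,  -26.6, -114.4,   -4.7,   30.5])), (np.float64(182.07), array([  -0.7,   22.4,  -26.6, -114.4,   -4.7,   30.5])), (np.float64(182.07), array([  -0.7,   22.4,  -26.6, -114.4,   -4.7,   30.5]))]
40 -1 [(np.float64(182.07), array([  -0.7,   22.4,  -26.6, -114.4,   -4.7, -149.5])), (np.float64(182.07), array([  -0.7,   22.4,  -26.6, -114.4,   -4.7, -149.5])), (np.float64(182.07), array([  -0.7,   22.4,  -26.6, -114.4,   -4.7, -149.5]))]
```

```bash
cat > scan.py <<'E'
from ik2 import *
seeds=[S[1][0],S[2][0],S[3][0],[-7,23,-37,-170,-5,97],[0,22,-27,-114,-5,30],[0,22,-27,-150,-25,30],[0,22,-27,-150,-25,-150],[30,0,-40,-30,-20,-60],[30,0,-40,40,-20,-150],[10,0,-40,80,-20,-150]]
C={"bar":(.6545,.0971,.028,7.6),"ros":(.66,-.0075,.032,8.3),"bar2":(.6724,-.2219,.028,-3.1),"ros2":(.6578,.2048,.032,-6.2)}
import sys
for nm,c in C.items():
  for th in(20,25,30,35,40,45,50):
    R=target(th,c[3],1); b=best(np.array(c[:3]),R,len(seeds),seeds)
    seen=[]
    for a,q in b:
        if a<1 and not any(np.abs(q-o).max()<3 for o in seen): seen.append(q); print(nm,th,np.round(q,1),"mar",np.round(mar(q).min(),1))
    if not seen: print(nm,th,"none",round(b[0][0],1),np.round(b[0][1],1))
E
time python3 scan.py
```

```text
bar 20 none 31.0 [  21.1   21.9  -46.7   50.8   -4.9 -153.5]
bar 25 none 432.2 [  23.7   21.8  -43.3   32.1   -4.7 -137. ]
bar 30 none 836.1 [-7.500e+00  2.280e+01 -3.690e+01 -1.739e+02 -1.000e-01  9.700e+01]
bar 35 none 671.4 [  -6.9   23.3  -33.2 -146.6   -6.1   68.2]
bar 40 none 182.1 [  -0.7   22.4  -26.6 -114.4   -4.7   30.5]
bar 45 [  -6.5   22.7  -29.9 -123.9  -12.    44.5] mar 11.8
bar 50 [ -14.9   26.7  -40.1 -143.6  -29.6   72.2] mar 18.2
ros 20 [   9.2   21.3  -48.5   54.6   -0.4 -145.5] mar 0.3
ros 20 [  17.1   22.3  -39.    18.6   -9.4 -116.6] mar 9.3
ros 25 none 81.2 [  15.8   21.8  -41.3   17.8   -3.2 -114.5]
ros 30 none 204.5 [ 15.8  22.  -38.1  -2.1  -0.1 -94.4]
ros 35 none 164.9 [ 13.7  21.9 -32.  -29.1  -0.1 -65.3]
ros 40 none 21.4 [  9.5  21.5 -27.7 -51.8  -0.1 -39.1]
ros 45 [ -6.2  21.5 -24.4 -89.6 -10.2   9.9] mar 10.1
ros 50 [ -20.    24.4  -30.4 -116.3  -23.9   47.6] mar 23.8
bar2 20 [ -2.4  26.4 -25.5   0.8 -18.1 -91.4] mar 18.0
bar2 25 [ -2.4  25.6 -30.2   1.9  -9.3 -92.5] mar 9.2
bar2 30 [ -2.6  25.2 -34.3   2.3  -0.5 -92.8] mar 0.4
bar2 35 [ -3.6  25.1 -29.  -19.7  -0.9 -69.8] mar 0.8
bar2 40 [-10.7  24.7 -21.4 -49.6  -6.4 -34.8] mar 6.3
bar2 45 [-21.7  25.  -18.6 -77.7 -13.3   0.7] mar 13.2
bar2 50 [ -32.3   26.8  -21.2 -100.2  -22.3   30.7] mar 22.2
ros2 20 none 65.3 [  34.8   24.6  -40.    45.6  -16.3 -173.7]
ros2 25 none 643.5 [  34.4   24.1  -40.1   46.7  -16.1 -173.7]
ros2 30 none 226.0 [ 8.000e-01  2.380e+01 -3.480e+01 -1.739e+02 -1.000e-01  7.790e+01]
ros2 35 none 271.3 [ 1.200e+00  2.340e+01 -3.270e+01 -1.653e+02 -1.000e-01  6.920e+01]
ros2 40 none 419.1 [  -0.3   24.2  -40.5 -173.9  -14.    79.5]
ros2 45 none 576.5 [  -1.1   25.7  -44.4 -173.9  -24.3   80.8]
ros2 50 none 733.0 [  -1.9   28.1  -48.  -173.9  -35.4   82.2]
real	0m19.610s
user	0m19.803s
sys	0m0.217s
```

```bash
cat > scan2.py <<'E'
from ik2 import *
G={"bar":(.655,.0971,.0255,7.6),"ros":(.66,-.0075,.031,8.3),"bar2":(.6724,-.2219,.0255,-3.1)}
for nm in G:
  c=G[nm]
  for th in (45,48,51):
    b=best(np.array(c[:3]),target(th,c[3],1),2,[[-10,24,-35,-130,-15,50],[-25,26,-20,-90,-18,15]])
    if b[0][0]>1: print(nm,th,"none"); continue
    qg=b[0][1]; print(nm,th,"grasp",np.round(qg,1),"mar",round(mar(qg).min(),1))
    for (x,y) in((.475,.03),(.475,-.05)):
      row=[]
      for psi in range(-60,121,20):
        b=best(np.array([x,y,c[2]]),target(th,psi,1),3,[qg,[-30,0,-45,-100,-40,60],[0,0,-45,-120,-40,0]])
        row.append((psi,round(mar(b[0][1]).min()),np.round(b[0][1]).astype(int).tolist()) if b[0][0]<1 else (psi,None))
      print("  ",x,y,[a for a in row if a[1] is not None])
E
python3 scan2.py
```

```text
bar 45 grasp [  -7.3   23.2  -30.5 -126.   -13.    47.3] mar 12.9
   0.475 0.03 [(20, 15, [-22, 15, -43, -99, -29, 43]), (40, 22, [-19, 18, -36, -78, -38, 35]), (60, 30, [-18, 22, -28, -65, -50, 36]), (80, 38, [-14, 27, -20, -54, -61, 40]), (100, 45, [-10, 32, -13, -45, -71, 45]), (120, 52, [-4, 36, -7, -37, -79, 52])]
   0.475 -0.05 [(0, 9, [-36, 15, -49, -117, -28, 57]), (20, 19, [-30, 16, -40, -88, -33, 37]), (40, 26, [-28, 20, -32, -71, -44, 35]), (60, 34, [-26, 25, -24, -59, -55, 38]), (80, 42, [-22, 30, -17, -49, -66, 42]), (100, 49, [-17, 34, -10, -41, -75, 48]), (120, 54, [-10, 38, -4, -33, -82, 55])]
bar 48 grasp [ -13.2   25.6  -37.4 -140.   -24.3   66.9] mar 20.9
   0.475 0.03 [(20, 12, [-29, 18, -46, -105, -35, 55]), (40, 22, [-24, 20, -37, -82, -42, 43]), (60, 30, [-21, 24, -28, -67, -53, 41]), (80, 39, [-16, 29, -20, -56, -63, 43]), (100, 46, [-11, 34, -12, -46, -73, 47]), (120, 53, [-5, 38, -5, -38, -82, 53])]
   0.475 -0.05 [(0, 5, [-44, 20, -54, -123, -38, 72]), (20, 17, [-35, 19, -41, -92, -38, 47]), (40, 26, [-32, 22, -32, -74, -47, 41]), (60, 34, [-28, 27, -24, -6
[... 3776 characters left out ...]
), (100, 50, [-18, 36, -8, -42, -78, 49]), (120, 56, [-11, 40, -2, -34, -85, 56])]
bar2 51 grasp [ -34.3   27.7  -22.2 -104.2  -24.5   36.4] mar 24.4
   0.475 0.03 [(20, 10, [-35, 22, -48, -109, -42, 66]), (40, 21, [-28, 23, -37, -85, -46, 50]), (60, 30, [-23, 26, -28, -69, -56, 45]), (80, 39, [-18, 31, -19, -57, -66, 46]), (100, 48, [-13, 35, -11, -48, -76, 49]), (120, 55, [-6, 40, -4, -39, -84, 54])]
   0.475 -0.05 [(0, 0, [-51, 28, -58, -126, -48, 85]), (20, 16, [-40, 22, -42, -96, -43, 56]), (40, 26, [-35, 24, -33, -77, -51, 47]), (60, 35, [-31, 28, -23, -63, -61, 45]), (80, 44, [-25, 33, -15, -52, -71, 47]), (100, 51, [-19, 38, -7, -43, -80, 51]), (120, 58, [-12, 41, -1, -35, -88, 57])]
```

```bash
cat >> fk.py <<'E'
def pts(q,p=None):
    a1,h,l2,a3,b,d4,L=p or PAR
    R=E("z",q[0]); P=R.apply([a1,0,h]); o=[P]; R=R*E("y",q[1]); P=P+R.apply([0,0,l2]);o.append(P); R=R*E("y",-q[2])
    P=P+R.apply([d4,0,a3]);o.append(P); R=R*E("x",-q[3]); P=P+R.apply([0,b,0]);o.append(P); R=R*E("y",-q[4]); o.append(P+R.apply([L,0,0])); return np.round(o,3)
E
python3 - <<'E'
from fk import *
for n,q in(("ros48",[-16,23.1,-27.8,-108.8,-18.8,36.6]),("bar48",[-13.2,25.6,-37.4,-140,-24.3,66.9]),("bar51",[-15.8,28,-41.5,-145.4,-32.9,75.2]),("bar2",[-28.7,26.2,-19.8,-93,-18.8,21]),("place",[-16,28,-20,-55,-64,42])):
    print(n,pts(q)[1:].tolist())
E
```

```text
ros48 [[0.225, -0.065, 0.754], [0.508, -0.146, 0.392], [0.389, -0.047, 0.277], [0.66, -0.008, 0.031]]
bar48 [[0.251, -0.059, 0.743], [0.457, -0.107, 0.328], [0.384, 0.061, 0.272], [0.655, 0.097, 0.025]]
bar51 [[0.27, -0.076, 0.732], [0.427, -0.121, 0.295], [0.372, 0.059, 0.257], [0.655, 0.097, 0.025]]
bar2 [[0.231, -0.127, 0.74], [0.515, -0.282, 0.405], [0.399, -0.207, 0.272], [0.672, -0.222, 0.025]]
place [[0.27, -0.077, 0.732], [0.569, -0.163, 0.385], [0.427, -0.237, 0.28], [0.47, 0.033, 0.033]]
```

```bash
cat > plan.py <<'E'
from ik2 import *
from plant import r
def F(q): return fk(q,PAR,-1,-1,-90)
def state():
    s=r.get_state(); q=np.array(s["joints"]); P,R=F(q)
    Rm=Ro.from_euler("xyz",s["eef_rot"],degrees=True)
    print("t",round(s["time_s"],2),"q",np.round(q,1),"pos",np.round(s["tcp_pos"],4),"fkerr mm",np.round((P-s["tcp_pos"])*1000,1),"F",np.round(s["contact_force"],1),"w",round(s["gripper_width"],4)); return s,q,np.array(s["tcp_pos"]),Rm
def emit(qs):
    """tool-axis shares between joint configs"""
    print("rows",len(qs)-1)
    for i in range(len(qs)-1):
        P0,R0=F(qs[i]);P1,R1=F(qs[i+1]); d=R0.inv().apply(P1-P0)/.02; w=(R0.inv()*R1).as_rotvec()/.08
        print(i,np.round(d,2),np.round(w,2),"|",np.round(P1,3),np.round(qs[i+1]).astype(int))
def way(q0,vias,ns):
    out=[np.array(q0)]
    for v,n in zip(vias,ns): 
        a=out[-1]
        for i in range(n): out.append(a+(np.array(v)-a)*(i+1)/n)
    return out
def pose(p,th,psi,seed,sg=1):
    b=best(np.array(p),target(th,psi,sg),1,[seed])[0]; print("ik cost",round(b[0],3),np.round(b[1],1)); return b[1]
E
python3 - <<'E'
from plan import *
s,q,p,R=state()
R=target(47,8.3,1); g=np.array([.66,-.0075,.031]); pre=g-.11*R.as_matrix()[:,0]
qp=pose(pre,47,8.3,[-16,23,-28,-109,-19,37])
print(pre,pts(qp)[1:].tolist())
emit(way(q,[[14,-5,-52,60,-30,-155],[0,0,-35,-20,-60,-60],[-22,8,-38,-90,-35,20],qp],[8,18,16,6]))
E
```

```text
t 4.45 q [  12.2    3.   -57.3   78.3   -0.2 -171.8] pos [0.6003 0.088  0.17  ] fkerr mm [-0.1 -0.1 -1.2] F [ 0.4 -1.2 -0.5] w 0.0569
ik cost 0.0 [  4.3   7.5 -34.2 -64.9  -3.2 -22.4]
[ 0.58039373 -0.0191133   0.10601982] [[0.076, 0.006, 0.797], [0.423, 0.032, 0.487], [0.314, -0.058, 0.357], [0.58, -0.019, 0.106]]
rows 48
0 [-0.59 -1.38  0.49] [ 0.01 -0.22 -0.75] | [0.607 0.061 0.183] [  12    2  -57   76   -4 -170]
1 [-0.58 -1.4   0.38] [ 0.03 -0.16 -0.74] | [0.611 0.033 0.198] [  13    1  -56   74   -8 -168]
2 [-0.56 -1.4   0.27] [ 0.05 -0.1  -0.72] | [0.613 0.006 0.212] [  13    0  -55   71  -11 -165]
3 [-0.53 -1.4   0.16] [ 0.06 -0.03 -0.7 ] | [ 0.611 -0.02   0.226] [  13   -1  -55   69  -15 -163]
4 [-0.51 -1.38  0.05] [ 0.08  0.03 -0.67] | [ 0.608 -0.046  0.24 ] [  13   -2  -54   67  -19 -161]
5 [-0.49 -1.37 -0.06] [ 0.09  0.09 -0.64] | [ 0.601 -0.071  0.253] [  14   -3  -53   65  -23 -159]
6 [-0.46 -1.34 -0.17] [ 0.09  0.14 -0.61] | [ 0.592 -0.095  0.265] [  14   -4  -53   62  -26 -157]
7 [-0.44 -1.3  -0.28] [ 0.09  0.2  -0.57] | [ 0.581 -0.118  0.276] [  14   -5  -52   60  -30
[... 3058 characters left out ...]
64] | [0.506 0.027 0.109] [-21   8 -38 -86 -37  15]
41 [ 0.29 -0.7   0.5 ] [-0.05 -0.37 -0.69] | [0.521 0.017 0.111] [-22   8 -38 -90 -35  20]
42 [ 0.23 -0.28 -0.83] [ 0.1   0.81 -0.27] | [0.516 0.012 0.094] [-18   8 -37 -86 -30  13]
43 [ 0.25 -0.46 -0.41] [ 0.02  0.59 -0.41] | [0.517 0.004 0.083] [-13   8 -37 -82 -24   6]
44 [ 0.27 -0.54  0.04] [-0.03  0.35 -0.49] | [ 0.524 -0.005  0.079] [ -9   8 -36 -77 -19  -1]
45 [ 0.28 -0.53  0.51] [-0.06  0.09 -0.53] | [ 0.537 -0.013  0.081] [ -4   8 -35 -73 -14  -8]
46 [ 0.28 -0.42  0.97] [-0.06 -0.17 -0.51] | [ 0.556 -0.018  0.09 ] [  0   8 -35 -69  -9 -15]
47 [ 0.28 -0.22  1.41] [-0.05 -0.43 -0.45] | [ 0.58  -0.019  0.106] [  4   8 -34 -65  -3 -22]
```

```bash
python3 - <<'E'
from plan import *
import io,contextlib
for nm,g,psi,seed in(("ros",(.66,-.0075,.031),8.3,[-22,25,-32,-120,-27,53]),("bar",(.655,.0971,.0255),7.6,[-16,28,-41,-145,-33,75])):
  for th in(48,50,52):
    R=target(th,psi,1)
    for dx,dz in((0,0),(0,.02),(-.05,.03),(-.08,.04),(-.08,.07),(-.11,.06)):
        b=best(np.array(g)+[dx,dx*.145,dz],R,1,[seed])[0]
        print(nm,th,dx,dz,round(b[0],2),np.round(b[1]).astype(int))
E
```

```text
ros 48 0 0 0.0 [ -16   23  -28 -109  -19   37]
ros 48 0 0.02 0.0 [ -12   20  -26 -100  -15   24]
ros 48 -0.05 0.03 0.0 [ -15   16  -31 -100  -17   26]
ros 48 -0.08 0.04 0.0 [-15  13 -34 -97 -17  23]
ros 48 -0.08 0.07 0.0 [ -5   8 -33 -80 -10  -2]
ros 48 -0.11 0.06 0.0 [-12   8 -36 -88 -15  12]
ros 50 0 0 0.0 [ -20   25  -31 -117  -24   48]
ros 50 0 0.02 0.0 [ -17   21  -29 -110  -20   38]
ros 50 -0.05 0.03 0.0 [ -20   17  -34 -108  -22   39]
ros 50 -0.08 0.04 0.0 [ -21   14  -36 -105  -23   36]
ros 50 -0.08 0.07 0.0 [-13   9 -33 -92 -16  16]
ros 50 -0.11 0.06 0.0 [-18   9 -37 -97 -20  26]
ros 52 0 0 0.0 [ -23   26  -33 -122  -29   57]
ros 52 0 0.02 0.0 [ -21   23  -31 -117  -26   48]
ros 52 -0.05 0.03 0.0 [ -24   19  -36 -114  -28   48]
ros 52 -0.08 0.04 0.0 [ -25   16  -38 -111  -28   46]
ros 52 -0.08 0.07 0.0 [ -19   10  -35 -101  -21   29]
ros 52 -0.11 0.06 0.0 [ -24   10  -39 -104  -26   37]
bar 48 0 0 0.0 [ -13   26  -37 -140  -24   67]
bar 48 0 0.02 0.0 [ -11   22  -34 -133  -19   57]
bar 48 -0.05 0.03 0.0 [ -13   18  -39 -131  -20   57]
bar 48 -0.08 0.04 0.0 [ -13   14  -41 -127  -19   53]
bar 48 -0.08 0.07 0.12 [  7   9 -33 -93   0   4]
bar 48 -0.11 0.06 0.0 [  -8    8  -40 -115  -12   36]
bar 50 0 0 0.0 [ -15   27  -40 -144  -30   73]
bar 50 0 0.02 0.0 [ -14   24  -38 -140  -25   66]
bar 50 -0.05 0.03 0.0 [ -16   20  -43 -137  -27   66]
bar 50 -0.08 0.04 0.0 [ -17   16  -45 -134  -26   63]
bar 50 -0.08 0.07 0.0 [ -10   10  -39 -120  -15   42]
bar 50 -0.11 0.06 0.0 [ -15   10  -44 -125  -21   52]
bar 52 0 0 0.0 [ -16   29  -43 -147  -36   77]
bar 52 0 0.02 0.0 [ -15   25  -41 -143  -31   72]
bar 52 -0.05 0.03 0.0 [ -18   22  -46 -141  -33   72]
bar 52 -0.08 0.04 0.0 [ -20   18  -48 -138  -33   70]
bar 52 -0.08 0.07 0.0 [ -15   12  -43 -129  -23   55]
bar 52 -0.11 0.06 0.0 [ -19   12  -48 -131  -28   61]
```

```bash
python3 - <<'E'
from plan import *
s,q,p,R=state()
emit(way(q,[[27,-8,-57,43,-13,-150],[10,-4,-45,0,-52,-88]],[7,13]))
E
```

```text
t 4.45 q [  12.2    3.   -57.3   78.3   -0.2 -171.8] pos [0.6003 0.088  0.17  ] fkerr mm [-0.1 -0.1 -1.2] F [ 0.4 -1.2 -0.5] w 0.0569
rows 20
0 [-0.67 -0.26  0.2 ] [ 0.03 -0.25 -0.13] | [0.598 0.082 0.182] [  14    1  -57   73   -2 -169]
1 [-0.64 -0.24  0.07] [ 0.04 -0.2  -0.1 ] | [0.594 0.076 0.194] [  16    0  -57   68   -4 -166]
2 [-0.6  -0.22 -0.06] [ 0.05 -0.15 -0.06] | [0.587 0.071 0.204] [  19   -2  -57   63   -6 -162]
3 [-0.56 -0.18 -0.18] [ 0.06 -0.09 -0.02] | [0.579 0.066 0.211] [  21   -3  -57   58   -8 -159]
4 [-0.52 -0.14 -0.31] [ 0.06 -0.04  0.02] | [0.568 0.061 0.216] [  23   -5  -57   53   -9 -156]
5 [-0.47 -0.1  -0.44] [0.06 0.02 0.06] | [0.556 0.058 0.219] [  25   -6  -57   48  -11 -153]
6 [-0.41 -0.04 -0.57] [0.06 0.07 0.11] | [0.542 0.055 0.22 ] [  27   -8  -57   43  -13 -150]
7 [ 0.02 -1.58 -0.49] [-0.08  0.37 -0.57] | [0.538 0.023 0.213] [  26   -8  -56   40  -16 -145]
8 [ 0.05 -1.46 -0.65] [-0.08  0.45 -0.5 ] | [ 0.531 -0.007  0.206] [  24   -7  -55   36  -19 -140]
9 [ 0.07 -1.32 -0.8 ] [-0.09  0.52 -0.42] | [ 0.52  -0.035  0.198] [  23   -7  -54   33  -22 -136
[... 283 characters left out ...]
51   23  -31 -121]
13 [ 0.15 -0.63 -1.17] [-0.13  0.67 -0.03] | [ 0.452 -0.117  0.165] [  18   -6  -51   20  -34 -117]
14 [ 0.17 -0.45 -1.21] [-0.15  0.68  0.07] | [ 0.431 -0.13   0.157] [  17   -6  -50   17  -37 -112]
15 [ 0.18 -0.26 -1.22] [-0.18  0.67  0.17] | [ 0.409 -0.139  0.15 ] [  15   -5  -49   13  -40 -107]
16 [ 0.19 -0.07 -1.21] [-0.2   0.66  0.28] | [ 0.386 -0.144  0.143] [  14   -5  -48   10  -43 -102]
17 [ 0.19  0.11 -1.18] [-0.23  0.63  0.38] | [ 0.363 -0.146  0.137] [ 13  -5 -47   7 -46 -98]
18 [ 0.2   0.29 -1.12] [-0.26  0.58  0.47] | [ 0.34  -0.144  0.131] [ 11  -4 -46   3 -49 -93]
19 [ 0.2   0.46 -1.05] [-0.29  0.53  0.56] | [ 0.317 -0.139  0.127] [ 10  -4 -45   0 -52 -88]
```

Call:
arm_command(
  plan=[
    {"dx": -0.65, "dy": -0.25, "dz": 0.1, "wx": 0.03, "wy": -0.25, "wz": -0.13},
    {"dx": -0.65, "dy": -0.25, "dz": 0, "wx": 0.04, "wy": -0.2, "wz": -0.1},
    {"dx": -0.6, "dy": -0.2, "dz": -0.1, "wx": 0.05, "wy": -0.15, "wz": -0.06},
    {"dx": -0.55, "dy": -0.2, "dz": -0.2, "wx": 0.06, "wy": -0.1, "wz": -0.02},
    {"dx": -0.5, "dy": -0.15, "dz": -0.3, "wx": 0.06, "wy": -0.04, "wz": 0.02},
    {"dx": -0.45, "dy": -0.1, "dz": -0.45, "wx": 0.06, "wy": 0.02, "wz": 0.06},
    {"dx": -0.4, "dy": -0.05, "dz": -0.55, "wx": 0.06, "wy": 0.07, "wz": 0.1},
  ],
)

```text
time_s: 5.03
tcp_pos: [0.5407, 0.0507, 0.2172]
eef_rot: [3.3, 57.7, 9.9]
contact_force: [-0.2, 0.3, 1.3]
gripper_width: 0.0567
```

```bash
python3 - <<'E'
from plan import *
s,q,p,R=state()
emit(way(q,[[10,-2,-45,0,-50,-88]],[17]))
E
```

```text
t 5.03 q [  26.3   -7.8  -57.5   43.8  -12.6 -150.3] pos [0.5407 0.0507 0.2172] fkerr mm [ 0.2 -0.2 -1. ] F [-0.2  0.3  1.3] w 0.0567
rows 17
0 [ 0.06 -1.18 -0.35] [-0.06  0.28 -0.42] | [0.539 0.026 0.211] [  25   -8  -57   41  -15 -147]
1 [ 0.07 -1.12 -0.44] [-0.06  0.32 -0.39] | [0.534 0.004 0.205] [  24   -7  -56   39  -17 -143]
2 [ 0.09 -1.04 -0.53] [-0.07  0.37 -0.34] | [ 0.528 -0.018  0.199] [  23   -7  -55   36  -19 -139]
3 [ 0.1  -0.96 -0.61] [-0.07  0.4  -0.3 ] | [ 0.52  -0.039  0.193] [  22   -6  -55   33  -21 -136]
4 [ 0.11 -0.87 -0.68] [-0.08  0.43 -0.25] | [ 0.511 -0.057  0.186] [  21   -6  -54   31  -24 -132]
5 [ 0.13 -0.77 -0.74] [-0.08  0.46 -0.19] | [ 0.499 -0.075  0.179] [  21   -6  -53   28  -26 -128]
6 [ 0.14 -0.67 -0.79] [-0.09  0.48 -0.14] | [ 0.487 -0.09   0.172] [  20   -5  -52   26  -28 -125]
7 [ 0.15 -0.57 -0.83] [-0.1   0.5  -0.08] | [ 0.473 -0.104  0.166] [  19   -5  -52   23  -30 -121]
8 [ 0.15 -0.47 -0.86] [-0.11  0.51 -0.02] | [ 0.459 -0.115  0.159] [  18   -5  -51   21  -32 -117]
9 [ 0.16 -0.36 -0.89] [-0.12  0.51  0.04] | [ 0.443 -0.125  0.152] [  17   -4  -50   18  -35 -114]
10 [ 0.17 -0.25 -0.9 ] [-0.13  0.51  0.1 ] | [ 0.427 -0.133  0.146] [  16   -4  -49   15  -37 -110]
11 [ 0.17 -0.14 -0.9 ] [-0.14  0.51  0.16] | [ 0.411 -0.138  0.14 ] [  15   -4  -49   13  -39 -106]
12 [ 0.18 -0.04 -0.89] [-0.15  0.5   0.21] | [ 0.394 -0.142  0.134] [  14   -3  -48   10  -41 -103]
13 [ 0.18  0.07 -0.87] [-0.17  0.48  0.27] | [ 0.377 -0.144  0.129] [ 13  -3 -47   8 -43 -99]
14 [ 0.18  0.17 -0.84] [-0.18  0.46  0.33] | [ 0.36  -0.144  0.124] [ 12  -3 -46   5 -46 -95]
15 [ 0.18  0.27 -0.8 ] [-0.2   0.43  0.38] | [ 0.344 -0.141  0.12 ] [ 11  -2 -46   3 -48 -92]
16 [ 0.18  0.36 -0.76] [-0.22  0.4   0.43] | [ 0.327 -0.137  0.116] [ 10  -2 -45   0 -50 -88]
```

Call:
arm_command(
  plan=[
    {"dx": 0.06, "dy": -1, "dz": -0.35, "wx": -0.06, "wy": 0.28, "wz": -0.42},
    {"dx": 0.07, "dy": -1, "dz": -0.45, "wx": -0.06, "wy": 0.32, "wz": -0.38},
    {"dx": 0.1, "dy": -1, "dz": -0.5, "wx": -0.07, "wy": 0.37, "wz": -0.34},
    {"dx": 0.1, "dy": -0.95, "dz": -0.6, "wx": -0.07, "wy": 0.4, "wz": -0.3},
    {"dx": 0.1, "dy": -0.85, "dz": -0.7, "wx": -0.08, "wy": 0.43, "wz": -0.25},
    {"dx": 0.1, "dy": -0.75, "dz": -0.75, "wx": -0.08, "wy": 0.46, "wz": -0.2},
    {"dx": 0.1, "dy": -0.65, "dz": -0.8, "wx": -0.09, "wy": 0.48, "wz": -0.14},
    {"dx": 0.1, "dy": -0.55, "dz": -0.85, "wx": -0.1, "wy": 0.5, "wz": -0.08},
    {"dx": 0.1, "dy": -0.45, "dz": -0.85, "wx": -0.11, "wy": 0.51, "wz": -0.02},
    {"dx": 0.1, "dy": -0.35, "dz": -0.9, "wx": -0.12, "wy": 0.51, "wz": 0.04},
    {"dx": 0.1, "dy": -0.25, "dz": -0.9, "wx": -0.13, "wy": 0.51, "wz": 0.1},
    {"dx": 0.1, "dy": -0.15, "dz": -0.9, "wx": -0.14, "wy": 0.51, "wz": 0.16},
    {"dx": 0.1, "dy": -0.05, "dz": -0.9, "wx": -0.15, "wy": 0.5, "wz": 0.2},
    {"dx": 0.1, "dy": 0.05, "dz": -0.85, "wx": -0.17, "wy": 0.48, "wz": 0.27},
    {"dx": 0.1, "dy": 0.15, "dz": -0.85, "wx": -0.18, "wy": 0.46, "wz": 0.33},
  ],
)

```text
time_s: 6.28
tcp_pos: [0.3468, -0.1393, 0.1407]
eef_rot: [-86.5, 86.5, -75.8]
contact_force: [0.8, -0.7, 0.2]
gripper_width: 0.057
```

```bash
python3 - <<'E'
from plan import *
s,q,p,R=state()
qp=pose((.55,-.024,.095),50,8.3,[-18,9,-37,-97,-20,26])
emit(way(q,[[-12,4,-37,-55,-46,-20],qp],[16,12]))
E
```

```text
t 6.28 q [ 12.9  -5.3 -46.    4.6 -49.3 -95.2] pos [ 0.3468 -0.1393  0.1407] fkerr mm [-0.1 -0.3 -0.9] F [ 0.8 -0.7  0.2] w 0.057
ik cost 0.0 [-17.3   8.1 -36.8 -95.7 -19.4  23.1]
rows 28
0 [ 0.45  0.48 -0.37] [-0.15  0.    0.62] | [ 0.338 -0.132  0.13 ] [ 11  -5 -45   1 -49 -90]
1 [ 0.44  0.51 -0.29] [-0.15 -0.07  0.61] | [ 0.33  -0.123  0.121] [ 10  -4 -45  -3 -49 -86]
2 [ 0.42  0.53 -0.2 ] [-0.15 -0.13  0.6 ] | [ 0.324 -0.114  0.113] [  8  -4 -44  -7 -49 -81]
3 [ 0.4   0.54 -0.12] [-0.15 -0.2   0.58] | [ 0.319 -0.103  0.106] [  7  -3 -44 -10 -48 -76]
4 [ 0.38  0.54 -0.03] [-0.15 -0.26  0.56] | [ 0.316 -0.092  0.1  ] [  5  -2 -43 -14 -48 -72]
5 [0.37 0.54 0.06] [-0.15 -0.32  0.53] | [ 0.315 -0.08   0.095] [  4  -2 -43 -18 -48 -67]
6 [0.35 0.52 0.15] [-0.15 -0.37  0.49] | [ 0.315 -0.068  0.09 ] [  2  -1 -42 -22 -48 -62]
7 [0.34 0.5  0.23] [-0.15 -0.43  0.45] | [ 0.317 -0.055  0.087] [  0  -1 -41 -25 -48 -58]
8 [0.32 0.47 0.32] [-0.16 -0.48  0.41] | [ 0.321 -0.043  0.085] [ -1   0 -41 -29 -47 -53]
9 [0.31 0.43 0.4 ] [-0.16 -0.52  0.36] | [ 0.327 -0.031  0.083] [ -3   1 -40 -33 -47 -4
[... 934 characters left out ...]
43 -0.5 ] | [0.475 0.025 0.097] [-14   6 -37 -72 -35  -2]
21 [ 0.31 -0.43  0.49] [-0.07 -0.38 -0.53] | [0.489 0.021 0.097] [-15   6 -37 -75 -33   2]
22 [ 0.3  -0.46  0.43] [-0.05 -0.32 -0.55] | [0.502 0.015 0.098] [-15   6 -37 -79 -31   5]
23 [ 0.29 -0.48  0.38] [-0.04 -0.26 -0.58] | [0.514 0.009 0.098] [-16   7 -37 -82 -28   9]
24 [ 0.27 -0.5   0.32] [-0.03 -0.19 -0.59] | [0.525 0.002 0.098] [-16   7 -37 -86 -26  12]
25 [ 0.26 -0.51  0.26] [-0.02 -0.13 -0.6 ] | [ 0.534 -0.006  0.097] [-16   7 -37 -89 -24  16]
26 [ 0.25 -0.51  0.2 ] [-0.01 -0.07 -0.6 ] | [ 0.543 -0.015  0.096] [-17   8 -37 -92 -22  20]
27 [ 0.24 -0.51  0.14] [-0.  -0.  -0.6] | [ 0.55  -0.024  0.095] [-17   8 -37 -96 -19  23]
```

Call:
arm_command(
  plan=[
    {"dx": 0.3, "dy": 0.5, "dz": -0.35, "wx": -0.15, "wy": 0, "wz": 0.62},
    {"dx": 0.3, "dy": 0.5, "dz": -0.3, "wx": -0.15, "wy": -0.07, "wz": 0.61},
    {"dx": 0.3, "dy": 0.53, "dz": -0.2, "wx": -0.15, "wy": -0.13, "wz": 0.6},
    {"dx": 0.3, "dy": 0.54, "dz": -0.1, "wx": -0.15, "wy": -0.2, "wz": 0.58},
    {"dx": 0.3, "dy": 0.54, "dz": 0, "wx": -0.15, "wy": -0.26, "wz": 0.56},
    {"dx": 0.3, "dy": 0.54, "dz": 0.06, "wx": -0.15, "wy": -0.32, "wz": 0.53},
    {"dx": 0.3, "dy": 0.52, "dz": 0.15, "wx": -0.15, "wy": -0.37, "wz": 0.5},
    {"dx": 0.3, "dy": 0.5, "dz": 0.25, "wx": -0.15, "wy": -0.43, "wz": 0.45},
    {"dx": 0.3, "dy": 0.47, "dz": 0.32, "wx": -0.16, "wy": -0.48, "wz": 0.4},
    {"dx": 0.3, "dy": 0.43, "dz": 0.4, "wx": -0.16, "wy": -0.52, "wz": 0.36},
    {"dx": 0.3, "dy": 0.4, "dz": 0.48, "wx": -0.16, "wy": -0.56, "wz": 0.3},
    {"dx": 0.3, "dy": 0.33, "dz": 0.56, "wx": -0.17, "wy": -0.6, "wz": 0.25},
    {"dx": 0.28, "dy": 0.27, "dz": 0.63, "wx": -0.17, "wy": -0.63, "wz": 0.2},
    {"dx": 0.27, "dy": 0.2, "dz": 0.7, "wx": -0.18, "wy": -0.65, "wz": 0.14},
    {"dx": 0.26, "dy": 0.13, "dz": 0.76, "wx": -0.19, "wy": -0.67, "wz": 0.08},
    {"dx": 0.25, "dy": 0.05, "dz": 0.8, "wx": -0.19, "wy": -0.68, "wz": 0},
  ],
)

```text
time_s: 7.62
tcp_pos: [0.4003, 0.0329, 0.118]
eef_rot: [34.6, 47.7, 54.3]
contact_force: [-0.1, 0.4, -0.3]
gripper_width: 0.057
```

```bash
python3 - <<'E'
from plan import *
s,q,p,R=state()
qp=pose((.55,-.024,.095),50,8.3,[-18,9,-37,-97,-20,26])
emit(way(q,[qp],[14]))
E
```

```text
t 7.62 q [-12.7   1.9 -36.2 -55.9 -48.5 -20. ] pos [0.4003 0.0329 0.118 ] fkerr mm [ 0.2  0.5 -0.7] F [-0.1  0.4 -0.3] w 0.057
ik cost 0.0 [-17.3   8.1 -36.8 -95.7 -19.4  23.1]
rows 14
0 [ 0.38 -0.24  0.61] [-0.13 -0.53 -0.29] | [0.415 0.036 0.117] [-13   2 -36 -59 -46 -17]
1 [ 0.37 -0.28  0.57] [-0.12 -0.49 -0.33] | [0.43  0.037 0.116] [-13   3 -36 -62 -44 -14]
2 [ 0.36 -0.32  0.52] [-0.11 -0.46 -0.36] | [0.444 0.036 0.115] [-14   3 -36 -64 -42 -11]
3 [ 0.34 -0.35  0.48] [-0.09 -0.42 -0.4 ] | [0.458 0.035 0.114] [-14   4 -36 -67 -40  -8]
4 [ 0.33 -0.37  0.43] [-0.08 -0.38 -0.43] | [0.471 0.033 0.114] [-14   4 -36 -70 -38  -5]
5 [ 0.32 -0.4   0.39] [-0.07 -0.33 -0.45] | [0.483 0.029 0.113] [-15   5 -36 -73 -36  -2]
6 [ 0.31 -0.42  0.34] [-0.06 -0.29 -0.48] | [0.495 0.025 0.112] [-15   5 -36 -76 -34   2]
7 [ 0.3  -0.44  0.29] [-0.05 -0.24 -0.5 ] | [0.505 0.02  0.11 ] [-15   5 -37 -79 -32   5]
8 [ 0.29 -0.45  0.24] [-0.04 -0.19 -0.51] | [0.515 0.014 0.108] [-16   6 -37 -81 -30   8]
9 [ 0.27 -0.46  0.19] [-0.03 -0.14 -0.52] | [0.524 0.007 0.106] [-16   6 -37 -84 -28  11]
10 [ 0.26 -0.46  0.14] [-0.02 -0.09 -0.53] | [0.532 0.    0.104] [-16   7 -37 -87 -26  14]
11 [ 0.25 -0.47  0.08] [-0.02 -0.04 -0.53] | [ 0.539 -0.008  0.101] [-17   7 -37 -90 -24  17]
12 [ 0.24 -0.46  0.03] [-0.01  0.01 -0.53] | [ 0.545 -0.016  0.098] [-17   8 -37 -93 -22  20]
13 [ 0.23 -0.46 -0.01] [-0.01  0.06 -0.53] | [ 0.55  -0.024  0.095] [-17   8 -37 -96 -19  23]
```

Call:
arm_command(
  plan=[
    {"dx": 0.38, "dy": -0.24, "dz": 0.6, "wx": -0.13, "wy": -0.53, "wz": -0.3},
    {"dx": 0.37, "dy": -0.28, "dz": 0.57, "wx": -0.12, "wy": -0.5, "wz": -0.33},
    {"dx": 0.36, "dy": -0.32, "dz": 0.52, "wx": -0.1, "wy": -0.46, "wz": -0.36},
    {"dx": 0.34, "dy": -0.35, "dz": 0.48, "wx": -0.1, "wy": -0.42, "wz": -0.4},
    {"dx": 0.33, "dy": -0.37, "dz": 0.43, "wx": -0.08, "wy": -0.38, "wz": -0.43},
    {"dx": 0.32, "dy": -0.4, "dz": 0.4, "wx": -0.07, "wy": -0.33, "wz": -0.45},
    {"dx": 0.3, "dy": -0.42, "dz": 0.34, "wx": -0.06, "wy": -0.3, "wz": -0.48},
    {"dx": 0.3, "dy": -0.44, "dz": 0.3, "wx": -0.05, "wy": -0.24, "wz": -0.5},
    {"dx": 0.3, "dy": -0.45, "dz": 0.24, "wx": -0.04, "wy": -0.2, "wz": -0.5},
    {"dx": 0.27, "dy": -0.46, "dz": 0.2, "wx": -0.03, "wy": -0.14, "wz": -0.52},
    {"dx": 0.26, "dy": -0.46, "dz": 0.14, "wx": -0.02, "wy": -0.1, "wz": -0.53},
    {"dx": 0.25, "dy": -0.47, "dz": 0.08, "wx": -0.02, "wy": -0.04, "wz": -0.53},
    {"dx": 0.24, "dy": -0.46, "dz": 0.03, "wx": 0, "wy": 0, "wz": -0.53},
    {"dx": 0.23, "dy": -0.46, "dz": 0, "wx": 0, "wy": 0.06, "wz": -0.53},
  ],
)

```text
time_s: 8.78
tcp_pos: [0.5604, -0.0318, 0.1031]
eef_rot: [-1.6, 38.4, 6.1]
contact_force: [0.2, -0.6, 0.4]
gripper_width: 0.0573
```

```bash
cat >> plan.py <<'E'
def cart(p,th,psi,n):
    """straight Cartesian move with even turn; shares per row, tool axes"""
    s,q,p0,R0=state(); T=target(th,psi,1); w=(R0.inv()*T).as_rotvec(); d=np.array(p)-p0
    print("n",n,"off mm",np.round(d*1000,1),"turn/row",np.round(w/.08/n,3))
    for i in range(n): 
        R=R0*Ro.from_rotvec(w*i/n); pi=p0+d*(i+1)/n
        q=best(pi,R0*Ro.from_rotvec(w*(i+1)/n),1,[q])[0]; 
        print(i,np.round(R.inv().apply(d/n)/.02,2),np.round(pi,3),"ikc",round(q[0],2),np.round(q[1]).astype(int)); q=q[1]
E
python3 -c "
from plan import *
cart((.585,-.0185,.075),50,8.3,4)"
```

```text
t 8.78 q [ -20.1    8.5  -37.  -100.7  -20.6   30. ] pos [ 0.5604 -0.0318  0.1031] fkerr mm [ 0.4  0.3 -0.8] F [ 0.2 -0.6  0.4] w 0.0573
n 4 off mm [ 24.6  13.3 -28.1] turn/row [0.01  0.085 0.095]
0 [ 0.47  0.13 -0.07] [ 0.567 -0.028  0.096] ikc 0.0 [ -20   10  -37 -101  -21   31]
1 [ 0.47  0.13 -0.07] [ 0.573 -0.025  0.089] ikc 0.0 [ -20   11  -36 -102  -21   32]
2 [ 0.47  0.13 -0.06] [ 0.579 -0.022  0.082] ikc 0.0 [ -20   12  -36 -103  -21   32]
3 [ 0.48  0.12 -0.06] [ 0.585 -0.018  0.075] ikc 0.0 [ -19   14  -35 -104  -21   33]
```

Call:
arm_command(
  plan=[
    {"dx": 0.47, "dy": 0.13, "dz": -0.07, "wx": 0, "wy": 0.09, "wz": 0.1},
    {"dx": 0.47, "dy": 0.13, "dz": -0.07, "wx": 0, "wy": 0.09, "wz": 0.1},
    {"dx": 0.47, "dy": 0.13, "dz": -0.06, "wx": 0, "wy": 0.09, "wz": 0.1},
    {"dx": 0.47, "dy": 0.12, "dz": -0.06, "wx": 0, "wy": 0.08, "wz": 0.1},
    {"dx": 0, "dy": 0, "dz": 0, "wx": 0, "wy": 0, "wz": 0},
  ],
)

```text
time_s: 9.2
tcp_pos: [0.5882, -0.0178, 0.0732]
eef_rot: [0.1, 40.1, 8.7]
contact_force: [0.0, -0.7, 1.1]
gripper_width: 0.0567
```

```bash
python3 -c "
from plan import *
cart((.640,-.0105,.043),50,8.3,4)
import cv2
for n in ('scene','top'):
    p,d=r.capture(n); c=p[170:370,150:400] if n=='scene' else p[130:260,180:420]
    cv2.imwrite('pics/'+n+'1.png',cv2.resize(c[:,:,::-1],None,fx=3,fy=3,interpolation=cv2.INTER_CUBIC))
"
```

```text
t 9.2 q [ -19.2   14.4  -34.6 -103.6  -21.6   33.3] pos [ 0.5882 -0.0178  0.0732] fkerr mm [ 0.3  0.3 -1. ] F [ 0.  -0.7  1.1] w 0.0567
n 4 off mm [ 51.8   7.3 -30.2] turn/row [ 0.011 -0.006 -0.017]
0 [ 0.74 -0.01  0.13] [ 0.601 -0.016  0.066] ikc 0.0 [ -19   16  -34 -106  -22   36]
1 [ 0.74 -0.01  0.13] [ 0.614 -0.014  0.058] ikc 0.0 [ -20   18  -33 -109  -23   39]
2 [ 0.74 -0.01  0.13] [ 0.627 -0.012  0.051] ikc 0.0 [ -20   20  -33 -111  -23   42]
3 [ 0.74 -0.    0.13] [ 0.64  -0.01   0.043] ikc 0.0 [ -20   22  -32 -114  -24   45]
```

View pics/scene1.png

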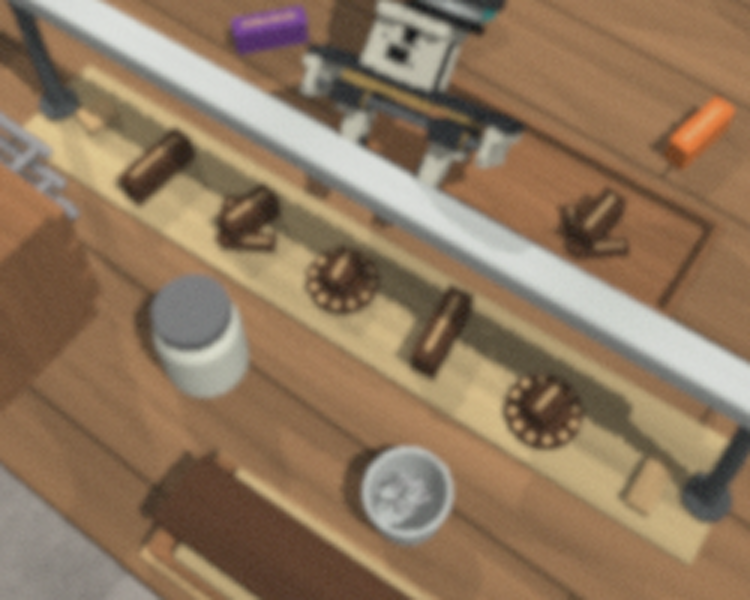

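View pics/top1.png

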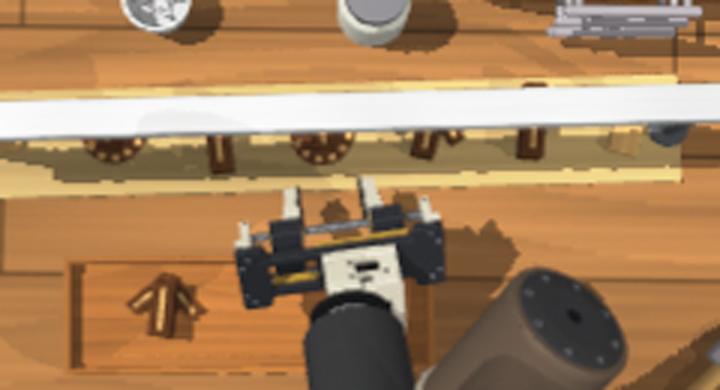

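The gripper sits in front of the middle rosette (top crop (322,145)), jaws straddling its line and nothing disturbed. I'll move in.

Call:
arm_command(
  plan=[
    {"dx": 0.7, "dy": 0, "dz": 0.13, "wx": 0, "wy": 0, "wz": -0.02},
    {"dx": 0.7, "dy": 0, "dz": 0.13, "wx": 0, "wy": 0, "wz": -0.02},
    {"dx": 0.7, "dy": 0, "dz": 0.13, "wx": 0, "wy": 0, "wz": -0.02},
    {"dx": 0.6, "dy": 0, "dz": 0.1, "wx": 0, "wy": 0, "wz": 0},
    {"dx": 0, "dy": 0, "dz": 0, "wx": 0, "wy": 0, "wz": 0},
  ],
)

```text
time_s: 9.72
tcp_pos: [0.6353, -0.0097, 0.047]
eef_rot: [-0.3, 40.0, 8.4]
contact_force: [0.2, -0.9, 0.8]
gripper_width: 0.0567
```

```bash
python3 -c "
from plan import *
cart((.659,-.0077,.031),50,8.3,3)"
```

```text
t 9.72 q [ -20.1   21.1  -32.1 -113.1  -23.4   44.5] pos [ 0.6353 -0.0097  0.047 ] fkerr mm [ 0.2  0.4 -1.1] F [ 0.2 -0.9  0.8] w 0.0567
n 3 off mm [ 23.7   2.  -16. ] turn/row [ 0.028  0.002 -0.005]
0 [ 0.48 -0.03  0.05] [ 0.643 -0.009  0.042] ikc 0.0 [ -20   22  -32 -114  -24   45]
1 [ 0.48 -0.03  0.05] [ 0.651 -0.008  0.036] ikc 0.0 [ -20   23  -31 -115  -24   47]
2 [ 0.48 -0.02  0.05] [ 0.659 -0.008  0.031] ikc 0.0 [ -20   24  -31 -117  -24   48]
```

Call:
arm_command(
  plan=[
    {"dx": 0.48, "dy": -0.03, "dz": 0.05, "wx": 0.03, "wy": 0, "wz": 0},
    {"dx": 0.48, "dy": -0.03, "dz": 0.05, "wx": 0.03, "wy": 0, "wz": 0},
    {"dx": 0.4, "dy": 0, "dz": 0.05, "wx": 0, "wy": 0, "wz": 0},
    {"dx": 0, "dy": 0, "dz": 0, "wx": 0, "wy": 0, "wz": 0},
  ],
)

```text
time_s: 10.05
tcp_pos: [0.6578, -0.0071, 0.0319]
eef_rot: [-0.1, 40.0, 8.5]
contact_force: [-0.6, -1.0, 0.5]
gripper_width: 0.057
```

```bash
python3 -c "
from plan import *
cart((.659,-.0077,.031),50,8.3,1)"
```

```text
t 10.05 q [ -20.4   24.5  -30.8 -116.8  -24.5   48.6] pos [ 0.6578 -0.0071  0.0319] fkerr mm [ 0.2  0.4 -1.1] F [-0.6 -1.   0.5] w 0.057
n 1 off mm [ 1.2 -0.6 -0.9] turn/row [ 0.034  0.011 -0.026]
0 [ 0.07 -0.04 -0.  ] [ 0.659 -0.008  0.031] ikc 0.0 [ -20   24  -31 -117  -24   48]
```

Close.

Call:
arm_command(
  plan=[
    {"dx": 0, "dy": 0, "dz": 0, "wx": 0, "wy": 0, "wz": 0},
    {"dx": 0, "dy": 0, "dz": 0, "wx": 0, "wy": 0, "wz": 0},
    {"dx": 0, "dy": 0, "dz": 0, "wx": 0, "wy": 0, "wz": 0},
    {"dx": 0, "dy": 0, "dz": 0, "wx": 0, "wy": 0, "wz": 0},
    {"dx": 0, "dy": 0, "dz": 0, "wx": 0, "wy": 0, "wz": 0},
    {"dx": 0, "dy": 0, "dz": 0, "wx": 0, "wy": 0, "wz": 0},
    {"dx": 0, "dy": 0, "dz": 0, "wx": 0, "wy": 0, "wz": 0},
    {"dx": 0, "dy": 0, "dz": 0, "wx": 0, "wy": 0, "wz": 0},
  ],
  fingers=1,
  force=30,
)

```text
time_s: 10.72
tcp_pos: [0.6562, -0.007, 0.0329]
eef_rot: [-0.1, 40.0, 8.5]
contact_force: [0.2, -0.4, -1.1]
gripper_width: 0.0239
```

```bash
python3 -c "
from plan import *
cart((.650,-.0077,.056),50,8.3,2)"
```

```text
t 10.72 q [ -20.3   24.3  -30.9 -116.6  -24.4   48.4] pos [ 0.6562 -0.007   0.0329] fkerr mm [ 0.2  0.4 -1.1] F [ 0.2 -0.4 -1.1] w 0.0239
n 2 off mm [-6.2 -0.7 23.1] turn/row [ 0.024  0.005 -0.013]
0 [-0.49  0.    0.34] [ 0.653 -0.007  0.044] ikc 0.0 [ -19   22  -30 -113  -22   43]
1 [-0.49  0.    0.34] [ 0.65  -0.008  0.056] ikc 0.0 [ -17   20  -29 -109  -20   37]
```

Call:
arm_command(
  plan=[
    {"dx": -0.3, "dy": 0, "dz": 0.22, "wx": 0, "wy": 0, "wz": 0},
    {"dx": -0.45, "dy": 0, "dz": 0.3, "wx": 0, "wy": 0, "wz": 0},
    {"dx": -0.35, "dy": 0, "dz": 0.2, "wx": 0, "wy": 0, "wz": 0},
  ],
)

```text
time_s: 10.97
tcp_pos: [0.6468, -0.0091, 0.0553]
eef_rot: [0.1, 40.3, 8.4]
contact_force: [0.0, 0.5, -0.0]
gripper_width: 0.0238
```

```bash
python3 -c "
from plan import *
cart((.54,-.03,.068),50,20,7)
import cv2
p,d=r.capture('scene'); c=p[170:370,150:400]
cv2.imwrite('pics/scene2.png',cv2.resize(c[:,:,::-1],None,fx=3,fy=3,interpolation=cv2.INTER_CUBIC))"
```

```text
t 10.97 q [ -16.9   20.1  -29.5 -108.   -20.    36. ] pos [ 0.6468 -0.0091  0.0553] fkerr mm [ 0.3  0.3 -1. ] F [ 0.   0.5 -0. ] w 0.0238
n 7 off mm [-106.8  -20.9   12.7] turn/row [-0.235 -0.008  0.276]
0 [-0.65 -0.04 -0.43] [ 0.632 -0.012  0.057] ikc 0.0 [ -17   19  -30 -105  -21   34]
1 [-0.65 -0.01 -0.43] [ 0.616 -0.015  0.059] ikc 0.0 [ -18   18  -31 -102  -23   33]
2 [-0.65  0.01 -0.43] [ 0.601 -0.018  0.061] ikc 0.0 [-19  17 -32 -99 -25  33]
3 [-0.65  0.03 -0.43] [ 0.586 -0.021  0.063] ikc 0.0 [-21  16 -33 -97 -27  32]
4 [-0.65  0.05 -0.43] [ 0.571 -0.024  0.064] ikc 0.0 [-22  16 -34 -94 -29  32]
5 [-0.65  0.08 -0.43] [ 0.555 -0.027  0.066] ikc 0.0 [-23  15 -35 -92 -30  32]
6 [-0.65  0.1  -0.43] [ 0.54  -0.03   0.068] ikc 0.0 [-25  14 -35 -90 -32  32]
```

View pics/scene2.png

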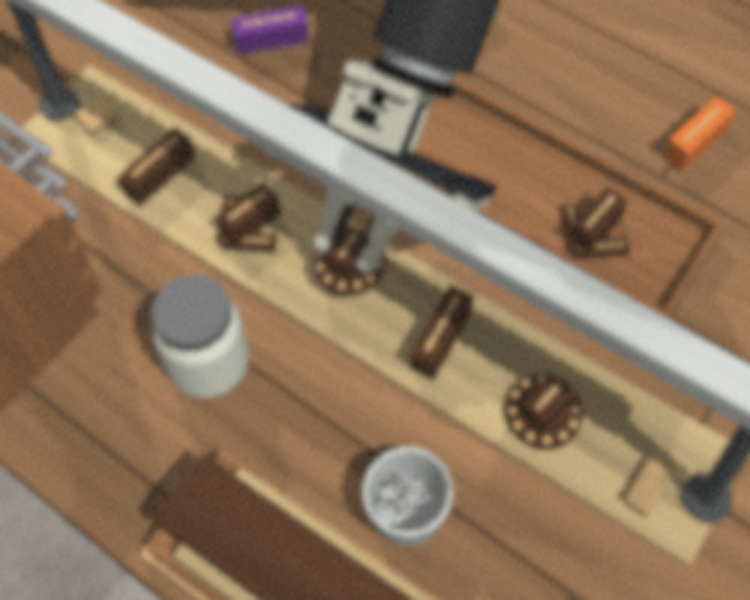

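The rosette is held between the fingers at crop (345,255) and lifted clear. I'll retract.

Call:
arm_command(
  plan=[
    {"dx": -0.6, "dy": 0, "dz": -0.4, "wx": -0.1, "wy": 0, "wz": 0.12},
    {"dx": -0.62, "dy": 0, "dz": -0.42, "wx": -0.24, "wy": 0, "wz": 0.28},
    {"dx": -0.62, "dy": 0.01, "dz": -0.42, "wx": -0.24, "wy": 0, "wz": 0.28},
    {"dx": -0.62, "dy": 0.03, "dz": -0.42, "wx": -0.24, "wy": 0, "wz": 0.28},
    {"dx": -0.62, "dy": 0.05, "dz": -0.42, "wx": -0.24, "wy": 0, "wz": 0.28},
    {"dx": -0.62, "dy": 0.08, "dz": -0.42, "wx": -0.24, "wy": 0, "wz": 0.28},
  ],
)

```text
time_s: 11.52
tcp_pos: [0.558, -0.0212, 0.0675]
eef_rot: [-0.1, 40.0, 18.1]
contact_force: [0.6, -0.5, -0.6]
gripper_width: 0.024
```

```bash
python3 -c "
from plan import *
cart((.473,-.06,.066),50,80,16)"
```

```text
t 11.52 q [-22.3  14.9 -34.6 -93.  -29.9  32.3] pos [ 0.558  -0.0212  0.0675] fkerr mm [ 0.2  0.4 -1. ] F [ 0.6 -0.5 -0.6] w 0.024
n 16 off mm [-85.  -38.8  -1.5] turn/row [-0.54  -0.     0.646]
0 [-0.22 -0.03 -0.19] [ 0.553 -0.024  0.067] ikc 0.0 [-23  15 -34 -88 -33  31]
1 [-0.22 -0.01 -0.19] [ 0.547 -0.026  0.067] ikc 0.0 [-24  16 -33 -85 -36  31]
2 [-0.22  0.01 -0.19] [ 0.542 -0.028  0.067] ikc 0.0 [-25  17 -31 -81 -39  31]
3 [-0.22  0.03 -0.19] [ 0.537 -0.031  0.067] ikc 0.0 [-25  17 -30 -78 -42  31]
4 [-0.22  0.05 -0.19] [ 0.531 -0.033  0.067] ikc 0.0 [-26  18 -29 -75 -45  31]
5 [-0.22  0.07 -0.19] [ 0.526 -0.036  0.067] ikc 0.0 [-26  19 -28 -72 -48  32]
6 [-0.21  0.08 -0.18] [ 0.521 -0.038  0.067] ikc 0.0 [-27  20 -26 -70 -51  33]
7 [-0.21  0.1  -0.18] [ 0.516 -0.041  0.067] ikc 0.0 [-27  21 -25 -67 -54  34]
8 [-0.2   0.12 -0.17] [ 0.51  -0.043  0.067] ikc 0.0 [-27  22 -24 -65 -57  35]
9 [-0.19  0.14 -0.17] [ 0.505 -0.045  0.067] ikc 0.0 [-27  23 -22 -62 -59  35]
10 [-0.19  0.16 -0.16] [ 0.5   -0.048  0.066] ikc 0.0 [-27  24 -21 -60 -62  37]
11 [-0.18  0.17 -0.16] [ 0.494 -0.05   0.066] ikc 0.0 [-27  25 -19 -58 -64  38]
12 [-0.17  0.19 -0.15] [ 0.489 -0.053  0.066] ikc 0.0 [-27  26 -18 -56 -67  39]
13 [-0.16  0.2  -0.14] [ 0.484 -0.055  0.066] ikc 0.0 [-26  27 -17 -54 -69  40]
14 [-0.15  0.22 -0.13] [ 0.478 -0.058  0.066] ikc 0.0 [-26  28 -15 -52 -71  41]
15 [-0.14  0.23 -0.12] [ 0.473 -0.06   0.066] ikc 0.0 [-25  29 -14 -50 -73  42]
```

Call:
arm_command(
  plan=[
    {"dx": -0.22, "dy": -0.03, "dz": -0.19, "wx": -0.54, "wy": 0, "wz": 0.65},
    {"dx": -0.22, "dy": -0.01, "dz": -0.19, "wx": -0.54, "wy": 0, "wz": 0.65},
    {"dx": -0.22, "dy": 0.01, "dz": -0.19, "wx": -0.54, "wy": 0, "wz": 0.65},
    {"dx": -0.22, "dy": 0.03, "dz": -0.19, "wx": -0.54, "wy": 0, "wz": 0.65},
    {"dx": -0.22, "dy": 0.05, "dz": -0.19, "wx": -0.54, "wy": 0, "wz": 0.65},
    {"dx": -0.22, "dy": 0.07, "dz": -0.19, "wx": -0.54, "wy": 0, "wz": 0.65},
    {"dx": -0.21, "dy": 0.08, "dz": -0.18, "wx": -0.54, "wy": 0, "wz": 0.65},
    {"dx": -0.2, "dy": 0.1, "dz": -0.18, "wx": -0.54, "wy": 0, "wz": 0.65},
    {"dx": -0.2, "dy": 0.12, "dz": -0.17, "wx": -0.54, "wy": 0, "wz": 0.65},
    {"dx": -0.2, "dy": 0.14, "dz": -0.17, "wx": -0.54, "wy": 0, "wz": 0.65},
    {"dx": -0.2, "dy": 0.16, "dz": -0.16, "wx": -0.54, "wy": 0, "wz": 0.65},
    {"dx": -0.18, "dy": 0.17, "dz": -0.16, "wx": -0.54, "wy": 0, "wz": 0.65},
    {"dx": -0.17, "dy": 0.19, "dz": -0.15, "wx": -0.54, "wy": 0, "wz": 0.65},
    {"dx": -0.16, "dy": 0.2, "dz": -0.14, "wx": -0.4, "wy": 0, "wz": 0.5},
    {"dx": 0, "dy": 0, "dz": 0, "wx": 0, "wy": 0, "wz": 0},
  ],
)

```text
time_s: 12.77
tcp_pos: [0.4738, -0.0552, 0.0647]
eef_rot: [0.2, 39.2, 74.4]
contact_force: [0.4, 0.1, -1.5]
gripper_width: 0.0238
```

```bash
python3 -c "
from plan import *
cart((.473,-.06,.045),50,80,3)
import cv2
for n in ('scene','top'):
    p,d=r.capture(n); c=p[130:330,200:450] if n=='scene' else p[150:300,180:420]
    cv2.imwrite('pics/'+n+'3.png',cv2.resize(c[:,:,::-1],None,fx=3,fy=3,interpolation=cv2.INTER_CUBIC))
"
```

```text
t 12.77 q [-26.9  27.8 -16.6 -53.7 -70.6  41.8] pos [ 0.4738 -0.0552  0.0647] fkerr mm [-0.   0.7 -0.8] F [ 0.4  0.1 -1.5] w 0.0238
n 3 off mm [ -0.8  -4.8 -19.7] turn/row [-0.27   0.061  0.313]
0 [ 0.14 -0.01 -0.31] [ 0.474 -0.057  0.058] ikc 0.0 [-27  29 -16 -53 -71  43]
1 [ 0.15 -0.01 -0.3 ] [ 0.473 -0.058  0.052] ikc 0.0 [-26  30 -15 -52 -72  44]
2 [ 0.15 -0.   -0.3 ] [ 0.473 -0.06   0.045] ikc 0.0 [-26  31 -14 -51 -72  44]
```

View pics/scene3.png

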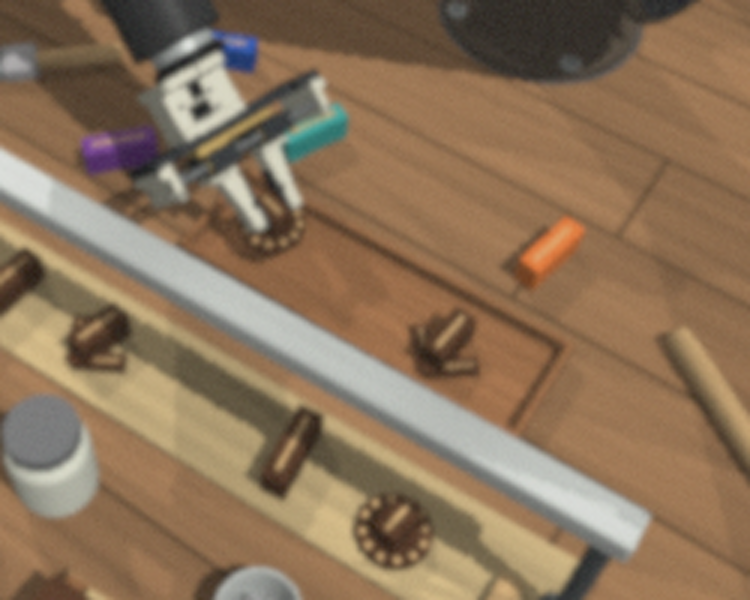

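View pics/top3.png

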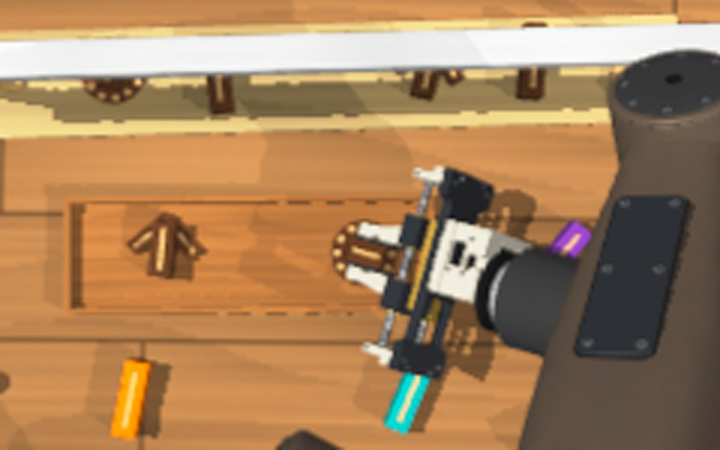

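```bash
python3 - <<'E'
from h import *
for n in("scene","top"):
    P=cloud(n,np.load(n+"0.npy")); im=cv2.cvtColor(cv2.imread(f"pics/{n}0.png"),cv2.COLOR_BGR2HSV)
    for c,(a,b) in {"turq":(80,98),"blue":(108,122),"purple":(128,150),"orange":(8,14)}.items():
        m=(im[...,0]>=a)&(im[...,0]<=b)&(im[...,1]>140)&(im[...,2]>60)&(P[...,0]<.56)&(P[...,0]>.2)&(abs(P[...,1])<.35)&(P[...,2]>-.02)&(P[...,2]<.08)
        if c=="orange": m&=(im[...,1]>200)&(P[...,1]>.14)
        q=P[m]
        if len(q)>15: print(n,c,len(q),"x",np.round(np.percentile(q[:,0],[2,98]),3),"y",np.round(np.percentile(q[:,1],[2,98]),3),"z95",np.round(np.percentile(q[:,2],[5,95]),3))
E
```

```text
scene turq 102 x [0.314 0.374] y [-0.112 -0.078] z95 [0.014 0.035]
scene blue 133 x [0.279 0.317] y [-0.275 -0.213] z95 [0.012 0.036]
top turq 154 x [0.303 0.371] y [-0.121 -0.08 ] z95 [0.025 0.038]
top blue 179 x [0.273 0.316] y [-0.288 -0.216] z95 [0.021 0.039]
top purple 154 x [0.445 0.505] y [-0.277 -0.22 ] z95 [0.018 0.039]
top orange 42 x [0.288 0.366] y [0.158 0.196] z95 [-0.     0.036]
```

The body would come near the turquoise block here, at x .30–.37, y −.12…−.08 and 34 mm high. I'll put the rosette at y≈+0.05 instead and leave the −y end for the bar.

```bash
python3 -c "
from plan import *
cart((.473,.048,.062),50,80,6)"
```

```text
t 12.87 q [-26.9  27.7 -16.8 -53.8 -70.4  41.7] pos [ 0.4738 -0.0545  0.0648] fkerr mm [-0.   0.7 -0.8] F [-0.5  0.2 -1.3] w 0.024
n 6 off mm [ -0.8 102.5  -2.8] turn/row [-0.142  0.031  0.163]
0 [0.65 0.24 0.5 ] [ 0.474 -0.037  0.064] ikc 0.0 [-25  27 -17 -54 -70  42]
1 [0.65 0.23 0.5 ] [ 0.474 -0.02   0.064] ikc 0.0 [-23  27 -18 -55 -69  41]
2 [0.65 0.21 0.51] [ 0.473 -0.003  0.063] ikc 0.0 [-22  26 -19 -55 -68  41]
3 [0.66 0.2  0.51] [0.473 0.014 0.063] ikc 0.0 [-20  26 -19 -56 -68  41]
4 [0.66 0.18 0.51] [0.473 0.031 0.062] ikc 0.0 [-18  26 -20 -56 -67  41]
5 [0.66 0.17 0.52] [0.473 0.048 0.062] ikc 0.0 [-16  26 -20 -56 -66  40]
```

Call:
arm_command(
  plan=[
    {"dx": 0.6, "dy": 0.22, "dz": 0.48, "wx": -0.14, "wy": 0.03, "wz": 0.16},
    {"dx": 0.62, "dy": 0.22, "dz": 0.5, "wx": -0.14, "wy": 0.03, "wz": 0.16},
    {"dx": 0.62, "dy": 0.21, "dz": 0.5, "wx": -0.14, "wy": 0.03, "wz": 0.16},
    {"dx": 0.62, "dy": 0.2, "dz": 0.5, "wx": -0.14, "wy": 0.03, "wz": 0.16},
    {"dx": 0.62, "dy": 0.18, "dz": 0.5, "wx": -0.14, "wy": 0.03, "wz": 0.16},
    {"dx": 0.5, "dy": 0.15, "dz": 0.4, "wx": -0.1, "wy": 0.03, "wz": 0.12},
    {"dx": 0, "dy": 0, "dz": 0, "wx": 0, "wy": 0, "wz": 0},
  ],
)

```text
time_s: 13.45
tcp_pos: [0.4721, 0.0463, 0.0644]
eef_rot: [0.0, 39.7, 78.8]
contact_force: [-0.7, 0.1, -1.5]
gripper_width: 0.0238
```

```bash
python3 -c "
from plan import *
cart((.473,.048,.040),50,80,3)"
```

```text
t 13.45 q [-16.3  25.2 -20.4 -57.1 -65.9  40.3] pos [0.4721 0.0463 0.0644] fkerr mm [-0.1  0.7 -0.9] F [-0.7  0.1 -1.5] w 0.0238
n 3 off mm [  0.9   1.7 -24.4] turn/row [-0.056  0.021  0.066]
0 [ 0.28 -0.01 -0.29] [0.472 0.047 0.056] ikc 0.0 [-16  26 -20 -57 -66  41]
1 [ 0.28 -0.01 -0.29] [0.473 0.047 0.048] ikc 0.0 [-16  27 -20 -57 -65  42]
2 [ 0.28 -0.01 -0.29] [0.473 0.048 0.04 ] ikc 0.0 [-16  28 -20 -57 -65  43]
```

Call:
arm_command(
  plan=[
    {"dx": 0.26, "dy": 0, "dz": -0.29, "wx": -0.05, "wy": 0.02, "wz": 0.06},
    {"dx": 0.26, "dy": 0, "dz": -0.29, "wx": -0.05, "wy": 0.02, "wz": 0.06},
    {"dx": 0.2, "dy": 0, "dz": -0.24, "wx": 0, "wy": 0.02, "wz": 0},
    {"dx": 0, "dy": 0, "dz": 0, "wx": 0, "wy": 0, "wz": 0},
  ],
)

```text
time_s: 13.78
tcp_pos: [0.4718, 0.0469, 0.0411]
eef_rot: [-0.1, 40.0, 79.3]
contact_force: [0.3, -0.5, -1.4]
gripper_width: 0.0237
```

```bash
python3 -c "
from plan import *
cart((.473,.048,.0325),50,80,2)"
```

```text
t 13.78 q [-16.3  27.8 -20.6 -57.7 -64.5  43. ] pos [0.4718 0.0469 0.0411] fkerr mm [-0.2  0.7 -1. ] F [ 0.3 -0.5 -1.4] w 0.0237
n 2 off mm [ 1.2  1.1 -8.6] turn/row [-0.033  0.     0.057]
0 [ 0.16 -0.02 -0.14] [0.472 0.047 0.037] ikc 0.0 [-16  28 -20 -58 -64  43]
1 [ 0.16 -0.02 -0.14] [0.473 0.048 0.032] ikc 0.0 [-16  29 -20 -58 -64  44]
```

Call:
arm_command(
  plan=[
    {"dx": 0.14, "dy": 0, "dz": -0.15, "wx": 0, "wy": 0, "wz": 0},
    {"dx": 0.1, "dy": 0, "dz": -0.12, "wx": 0, "wy": 0, "wz": 0},
    {"dx": 0.04, "dy": 0, "dz": -0.05, "wx": 0, "wy": 0, "wz": 0},
    {"dx": 0, "dy": 0, "dz": 0, "wx": 0, "wy": 0, "wz": 0},
  ],
)

```text
time_s: 14.12
tcp_pos: [0.472, 0.0459, 0.0329]
eef_rot: [-0.1, 39.8, 79.3]
contact_force: [-0.7, 0.3, -0.1]
gripper_width: 0.0237
```

```bash
python3 -c "
from plan import *
cart((.473,.048,.0325),50,80,2)
import cv2
for n in ('scene','top'):
    p,d=r.capture(n); c=p[150:300,230:430] if n=='scene' else p[190:290,180:380]
    cv2.imwrite('pics/'+n+'4.png',cv2.resize(c[:,:,::-1],None,fx=4,fy=4,interpolation=cv2.INTER_CUBIC))
"
```

```text
t 14.12 q [-16.7  28.9 -20.6 -58.1 -64.3  44.2] pos [0.472  0.0459 0.0329] fkerr mm [-0.3  0.7 -1. ] F [-0.7  0.3 -0.1] w 0.0237
n 2 off mm [ 1.   2.1 -0.4] turn/row [-0.042  0.027  0.058]
0 [ 0.05 -0.01  0.03] [0.473 0.047 0.033] ikc 0.0 [-16  29 -20 -58 -64  44]
1 [ 0.05 -0.01  0.03] [0.473 0.048 0.032] ikc 0.0 [-16  29 -20 -58 -64  44]
```

View pics/scene4.png

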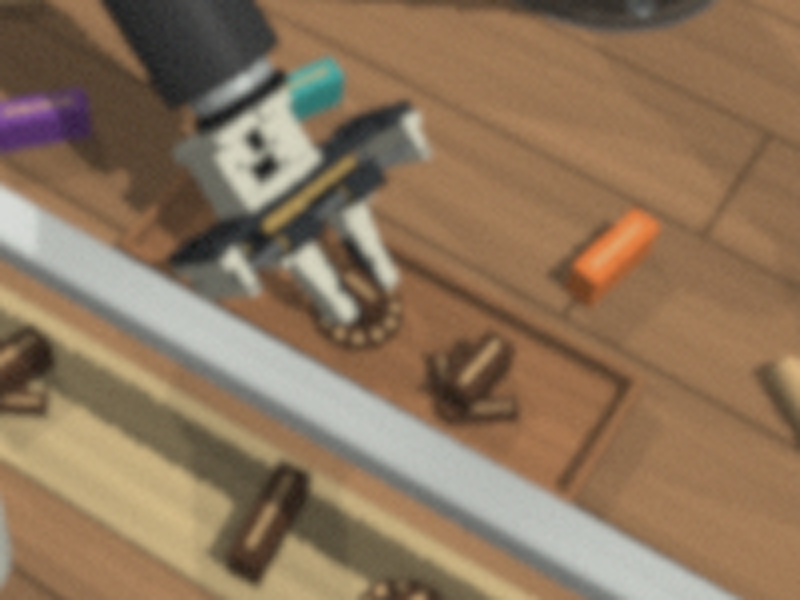

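The rosette is seated in the tray: TCP z equals the grasp z, and the load is off the wrist. I'll release it and back out along the tool axis.

Call:
arm_command(
  plan=[
    {"dx": 0, "dy": 0, "dz": 0, "wx": 0, "wy": 0, "wz": 0},
    {"dx": 0, "dy": 0, "dz": 0, "wx": 0, "wy": 0, "wz": 0},
    {"dx": 0, "dy": 0, "dz": 0, "wx": 0, "wy": 0, "wz": 0},
    {"dx": 0, "dy": 0, "dz": 0, "wx": 0, "wy": 0, "wz": 0},
    {"dx": 0, "dy": 0, "dz": 0, "wx": 0, "wy": 0, "wz": 0},
    {"dx": -0.4, "dy": 0, "dz": 0.1, "wx": 0, "wy": 0, "wz": 0},
    {"dx": -0.8, "dy": 0, "dz": 0.1, "wx": 0, "wy": 0, "wz": 0},
    {"dx": -0.9, "dy": 0, "dz": 0.1, "wx": 0, "wy": 0, "wz": 0},
    {"dx": -0.9, "dy": 0, "dz": 0.1, "wx": 0, "wy": 0, "wz": 0},
    {"dx": -0.6, "dy": 0, "dz": 0.1, "wx": 0, "wy": 0, "wz": 0},
  ],
  fingers=0,
)

```text
time_s: 15.05
tcp_pos: [0.4606, -0.005, 0.0884]
eef_rot: [0.4, 39.9, 79.6]
contact_force: [1.0, -0.2, -0.3]
gripper_width: 0.0439
```

```bash
python3 -c "
from plan import *
s,q,p,R=state()
import cv2
for n in ('scene','top'):
    p,d=r.capture(n); c=p[150:300,230:430] if n=='scene' else p[150:300,180:420]
    cv2.imwrite('pics/'+n+'5.png',cv2.resize(c[:,:,::-1],None,fx=3.3,fy=3.3,interpolation=cv2.INTER_CUBIC))
qp=pose((.57,.0845,.075),50,7.6,[-17,16,-45,-134,-26,63])
emit(way(q,[qp],[20]))
"
```

```text
t 15.05 q [-21.1  23.9 -18.4 -52.9 -71.   39.4] pos [ 0.4606 -0.005   0.0884] fkerr mm [-0.1  0.7 -0.8] F [ 1.  -0.2 -0.3] w 0.0439
ik cost 0.0 [ -15.6   14.   -43.8 -130.   -23.2   57.8]
rows 20
0 [ 0.76 -0.49  0.67] [ 0.18 -0.3  -0.75] | [0.474 0.014 0.088] [-21  23 -20 -57 -69  40]
1 [ 0.72 -0.44  0.63] [ 0.22 -0.27 -0.75] | [0.487 0.03  0.089] [-21  23 -21 -61 -66  41]
2 [ 0.68 -0.4   0.58] [ 0.25 -0.23 -0.75] | [0.5   0.045 0.091] [-20  22 -22 -64 -64  42]
3 [ 0.63 -0.36  0.54] [ 0.29 -0.19 -0.74] | [0.512 0.058 0.092] [-20  22 -23 -68 -61  43]
4 [ 0.58 -0.33  0.49] [ 0.32 -0.16 -0.74] | [0.524 0.069 0.094] [-20  21 -25 -72 -59  44]
5 [ 0.53 -0.29  0.43] [ 0.35 -0.12 -0.73] | [0.536 0.078 0.096] [-19  21 -26 -76 -57  45]
6 [ 0.47 -0.26  0.38] [ 0.38 -0.08 -0.72] | [0.546 0.086 0.098] [-19  20 -27 -80 -54  46]
7 [ 0.42 -0.23  0.32] [ 0.41 -0.04 -0.71] | [0.556 0.092 0.1  ] [-19  20 -29 -84 -52  47]
8 [ 0.36 -0.2   0.26] [ 0.43 -0.   -0.69] | [0.565 0.096 0.101] [-19  19 -30 -88 -49  48]
9 [ 0.31 -0.18  0.2 ] [ 0.45  0.04 -0.68] | [0.572 0.099 0.101] [-18  19 -31 -91 -47  49]
10 [
[... 253 characters left out ...]
  -35 -103  -40   51]
13 [ 0.1  -0.1  -0.05] [ 0.53  0.19 -0.61] | [0.589 0.1   0.098] [ -17   17  -36 -107  -38   52]
14 [ 0.05 -0.09 -0.11] [ 0.54  0.23 -0.59] | [0.59  0.098 0.096] [ -17   16  -37 -111  -35   53]
15 [ 0.01 -0.08 -0.18] [ 0.55  0.27 -0.57] | [0.589 0.096 0.093] [ -17   16  -39 -115  -33   54]
16 [-0.03 -0.08 -0.25] [ 0.56  0.3  -0.55] | [0.587 0.093 0.089] [ -16   15  -40 -118  -30   55]
17 [-0.07 -0.07 -0.31] [ 0.57  0.34 -0.53] | [0.583 0.09  0.085] [ -16   15  -41 -122  -28   56]
18 [-0.1  -0.07 -0.38] [ 0.58  0.37 -0.5 ] | [0.577 0.087 0.08 ] [ -16   14  -43 -126  -26   57]
19 [-0.13 -0.06 -0.44] [ 0.58  0.4  -0.48] | [0.57  0.085 0.075] [ -16   14  -44 -130  -23   58]
```

View pics/scene5.png

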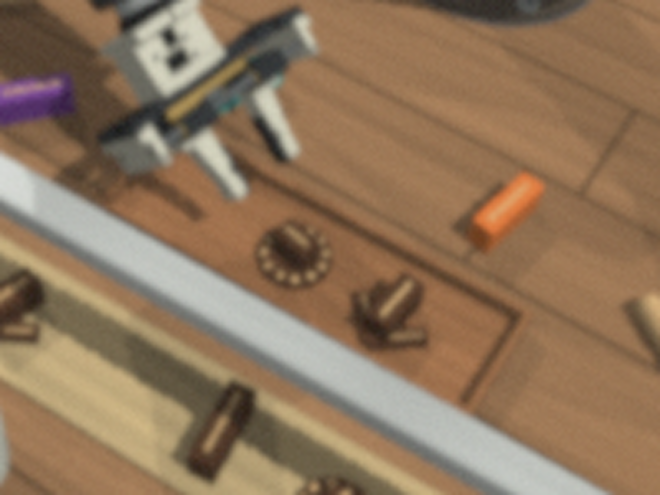

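View pics/top5.png

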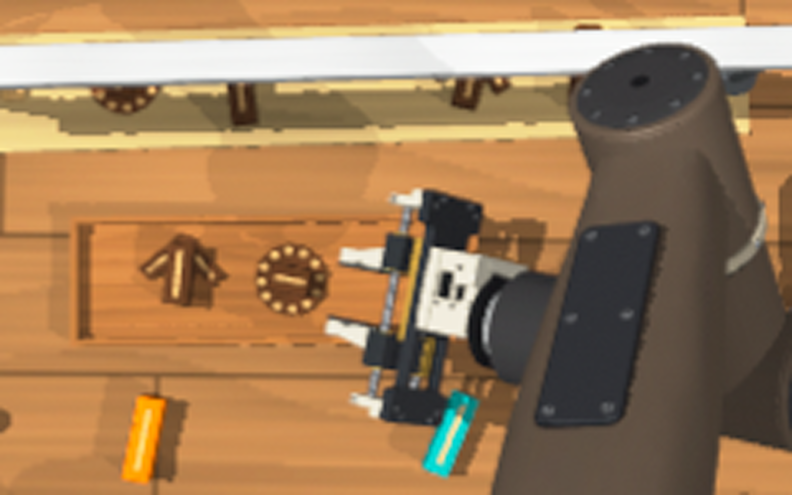

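The rosette lies flat in the tray at top crop (290,280), beside the untouched corner at (180,275). Next is the bar.

```bash
python3 -c "
from plan import *
s,q,p,R=state()
qp=pose((.545,.081,.085),51,7.6,[-17,16,-45,-134,-26,63])
emit(way(q,[[-21,20,-27,-80,-52,47],qp],[9,10]))
"
```

```text
t 15.15 q [-21.1  23.9 -18.3 -53.  -70.9  39.4] pos [ 0.4615 -0.0052  0.0888] fkerr mm [-0.1  0.7 -0.8] F [ 1.3 -0.4  0.5] w 0.0438
ik cost 0.0 [ -17.2   11.1  -46.4 -128.2  -24.6   57.1]
rows 19
0 [ 0.52 -0.47  0.43] [ 0.13 -0.2  -0.67] | [0.473 0.007 0.088] [-21  23 -19 -56 -69  40]
1 [ 0.49 -0.45  0.41] [ 0.15 -0.17 -0.67] | [0.485 0.017 0.088] [-21  23 -20 -59 -67  41]
2 [ 0.46 -0.43  0.38] [ 0.18 -0.15 -0.67] | [0.497 0.026 0.089] [-21  23 -21 -62 -65  42]
3 [ 0.43 -0.41  0.35] [ 0.2  -0.13 -0.66] | [0.508 0.034 0.09 ] [-21  22 -22 -65 -63  43]
4 [ 0.4  -0.39  0.32] [ 0.22 -0.1  -0.66] | [0.519 0.041 0.091] [-21  22 -23 -68 -60  44]
5 [ 0.37 -0.37  0.29] [ 0.24 -0.07 -0.65] | [0.53  0.046 0.092] [-21  21 -24 -71 -58  44]
6 [ 0.34 -0.35  0.26] [ 0.26 -0.05 -0.65] | [0.54  0.051 0.094] [-21  21 -25 -74 -56  45]
7 [ 0.31 -0.33  0.23] [ 0.28 -0.02 -0.64] | [0.549 0.054 0.095] [-21  20 -26 -77 -54  46]
8 [ 0.27 -0.31  0.2 ] [ 0.3   0.   -0.63] | [0.558 0.056 0.096] [-21  20 -27 -80 -52  47]
9 [ 0.41 -0.02  0.45] [ 0.58 -0.04 -0.81] | [0.565 0.065 0.099] [-21  19 -29 -85 -49  48]
10 [0.32 0.02 0.35] [ 0.61  0.01 -0.79] | [0.571 0.073 0.101] [-20  18 -31 -90 -47  49]
11 [0.23 0.05 0.24] [ 0.64  0.07 -0.77] | [0.575 0.078 0.103] [-20  17 -33 -94 -44  50]
12 [0.14 0.07 0.13] [ 0.67  0.13 -0.75] | [0.577 0.081 0.103] [-19  16 -35 -99 -41  51]
13 [0.06 0.08 0.02] [ 0.69  0.19 -0.72] | [0.577 0.083 0.103] [ -19   16  -37 -104  -38   52]
14 [-0.02  0.09 -0.09] [ 0.71  0.24 -0.7 ] | [0.575 0.084 0.101] [ -19   15  -39 -109  -36   53]
15 [-0.1   0.09 -0.21] [ 0.72  0.3  -0.67] | [0.571 0.084 0.099] [ -18   14  -41 -114  -33   54]
16 [-0.16  0.09 -0.32] [ 0.74  0.35 -0.64] | [0.565 0.083 0.095] [ -18   13  -43 -119  -30   55]
17 [-0.22  0.08 -0.44] [ 0.75  0.4  -0.61] | [0.556 0.082 0.091] [ -18   12  -44 -123  -27   56]
18 [-0.27  0.06 -0.55] [ 0.76  0.45 -0.58] | [0.545 0.081 0.085] [ -17   11  -46 -128  -25   57]
```

Call:
arm_command(
  plan=[
    {"dx": 0.5, "dy": -0.47, "dz": 0.42, "wx": 0.13, "wy": -0.2, "wz": -0.67},
    {"dx": 0.48, "dy": -0.45, "dz": 0.4, "wx": 0.15, "wy": -0.17, "wz": -0.67},
    {"dx": 0.45, "dy": -0.43, "dz": 0.38, "wx": 0.18, "wy": -0.15, "wz": -0.67},
    {"dx": 0.42, "dy": -0.4, "dz": 0.35, "wx": 0.2, "wy": -0.13, "wz": -0.66},
    {"dx": 0.4, "dy": -0.38, "dz": 0.32, "wx": 0.22, "wy": -0.1, "wz": -0.66},
    {"dx": 0.35, "dy": -0.36, "dz": 0.28, "wx": 0.24, "wy": -0.07, "wz": -0.65},
    {"dx": 0.3, "dy": -0.35, "dz": 0.25, "wx": 0.26, "wy": -0.05, "wz": -0.65},
    {"dx": 0.3, "dy": -0.33, "dz": 0.22, "wx": 0.28, "wy": -0.02, "wz": -0.64},
    {"dx": 0.25, "dy": -0.3, "dz": 0.2, "wx": 0.3, "wy": 0, "wz": -0.63},
    {"dx": 0.35, "dy": 0, "dz": 0.4, "wx": 0.58, "wy": -0.04, "wz": -0.8},
    {"dx": 0.3, "dy": 0.02, "dz": 0.3, "wx": 0.6, "wy": 0, "wz": -0.8},
    {"dx": 0.2, "dy": 0.05, "dz": 0.2, "wx": 0.64, "wy": 0.07, "wz": -0.77},
    {"dx": 0.1, "dy": 0.07, "dz": 0.1, "wx": 0.67, "wy": 0.13, "wz": -0.75},
    {"dx": 0, "dy": 0.08, "dz": 0, "wx": 0.7, "wy": 0.2, "wz": -0.72},
  ],
  fingers=-0.3,
)

```text
time_s: 16.32
tcp_pos: [0.5768, 0.0758, 0.1051]
eef_rot: [-6.5, 31.5, 23.4]
contact_force: [0.4, 1.1, -0.2]
gripper_width: 0.0571
```

```bash
python3 -c "
from plan import *
cart((.55,.082,.085),50,7.6,8)
"
```

```text
t 16.32 q [ -20.7   15.5  -38.1 -107.2  -38.4   54.9] pos [0.5768 0.0758 0.1051] fkerr mm [ 0.2  0.6 -1. ] F [ 0.4  1.1 -0.2] w 0.0571
n 8 off mm [-26.8   6.2 -20.1] turn/row [ 0.428  0.251 -0.337]
0 [-0.05  0.12 -0.17] [0.573 0.077 0.103] ikc 0.0 [ -20   15  -39 -109  -36   54]
1 [-0.05  0.11 -0.17] [0.57  0.077 0.1  ] ikc 0.0 [ -19   14  -40 -111  -34   53]
2 [-0.05  0.11 -0.18] [0.567 0.078 0.098] ikc 0.0 [ -18   13  -41 -113  -32   52]
3 [-0.05  0.1  -0.18] [0.563 0.079 0.095] ikc 0.0 [ -17   12  -41 -115  -29   52]
4 [-0.05  0.09 -0.19] [0.56  0.08  0.093] ikc 0.0 [ -17   12  -42 -117  -27   51]
5 [-0.05  0.08 -0.19] [0.557 0.08  0.09 ] ikc 0.0 [ -16   11  -43 -120  -25   51]
6 [-0.05  0.08 -0.19] [0.553 0.081 0.088] ikc 0.0 [ -15   11  -43 -122  -23   51]
7 [-0.05  0.07 -0.2 ] [0.55  0.082 0.085] ikc 0.0 [ -15   11  -44 -125  -21   52]
```

Call:
arm_command(
  plan=[
    {"dx": -0.05, "dy": 0.12, "dz": -0.17, "wx": 0.4, "wy": 0.25, "wz": -0.32},
    {"dx": -0.05, "dy": 0.1, "dz": -0.17, "wx": 0.42, "wy": 0.25, "wz": -0.33},
    {"dx": -0.05, "dy": 0.1, "dz": -0.18, "wx": 0.42, "wy": 0.25, "wz": -0.33},
    {"dx": -0.05, "dy": 0.1, "dz": -0.18, "wx": 0.42, "wy": 0.25, "wz": -0.33},
    {"dx": -0.05, "dy": 0.1, "dz": -0.2, "wx": 0.42, "wy": 0.25, "wz": -0.33},
    {"dx": -0.05, "dy": 0.08, "dz": -0.2, "wx": 0.42, "wy": 0.25, "wz": -0.33},
    {"dx": -0.05, "dy": 0.08, "dz": -0.2, "wx": 0.4, "wy": 0.25, "wz": -0.33},
    {"dx": 0, "dy": 0, "dz": 0, "wx": 0, "wy": 0, "wz": 0},
  ],
)

```text
time_s: 16.98
tcp_pos: [0.5473, 0.0829, 0.0854]
eef_rot: [-0.4, 39.5, 9.0]
contact_force: [-0.4, 0.8, 1.0]
gripper_width: 0.0569
```

```bash
python3 -c "
from plan import *
from h import cloud
import cv2
# recheck bar rib pose
p,d=r.capture('scene'); P=cloud('scene',d)
m=(np.hypot(P[...,0]-.6535,P[...,1]-.097)<.05)&(P[...,2]>.032)&(P[...,2]<.06); print(m.sum(),cv2.minAreaRect(P[m][:,:2].astype(np.float32)))
cart((.585,.087,.07),50,7.6,4)
p,d=r.capture('top')
cv2.imwrite('pics/top6.png',cv2.resize(p[150:270,180:380,::-1],None,fx=4,fy=4,interpolation=cv2.INTER_CUBIC))
"
```

```text
259 ((0.6528884768486023, 0.09690547734498978), (0.07439596951007843, 0.024415815249085426), 7.913569927215576)
t 17.03 q [ -15.2   10.8  -44.2 -123.7  -22.5   52.3] pos [0.5477 0.0829 0.0855] fkerr mm [ 0.1  0.4 -1.1] F [-0.7  0.4 -0.2] w 0.0569
n 4 off mm [ 37.3   4.1 -15.5] turn/row [ 0.08   0.033 -0.065]
0 [ 0.49 -0.02  0.15] [0.557 0.084 0.082] ikc 0.0 [ -15   12  -44 -126  -23   54]
1 [ 0.49 -0.02  0.15] [0.566 0.085 0.078] ikc 0.0 [ -15   13  -44 -128  -23   56]
2 [ 0.49 -0.02  0.15] [0.576 0.086 0.074] ikc 0.0 [ -15   15  -43 -130  -23   58]
3 [ 0.48 -0.01  0.15] [0.585 0.087 0.07 ] ikc 0.0 [ -15   16  -43 -132  -24   60]
```

View pics/top6.png

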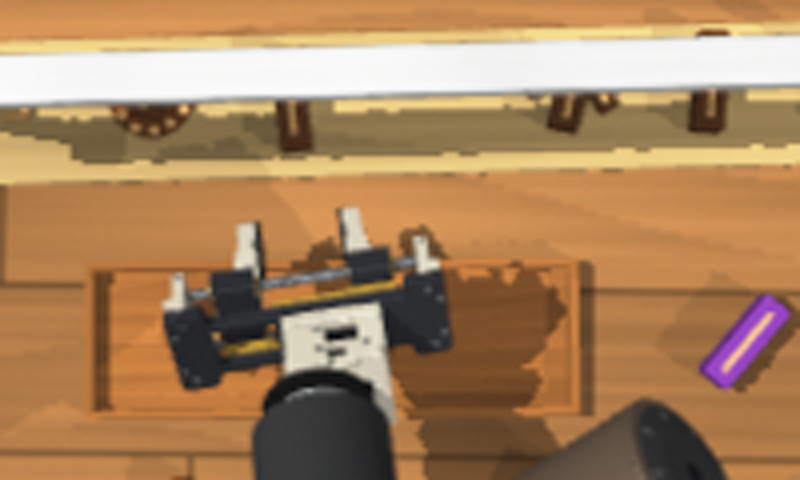

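The bar at top crop (293,125) is on the gripper's line, and its pose re-measures to within 1 mm. I'll move in.

Call:
arm_command(
  plan=[
    {"dx": 0.48, "dy": 0, "dz": 0.15, "wx": 0.08, "wy": 0.03, "wz": -0.06},
    {"dx": 0.48, "dy": 0, "dz": 0.15, "wx": 0.08, "wy": 0.03, "wz": -0.06},
    {"dx": 0.48, "dy": 0, "dz": 0.15, "wx": 0.08, "wy": 0.03, "wz": -0.06},
    {"dx": 0.45, "dy": 0, "dz": 0.12, "wx": 0.06, "wy": 0.03, "wz": -0.05},
  ],
)

```text
time_s: 17.42
tcp_pos: [0.586, 0.0879, 0.072]
eef_rot: [-0.3, 39.6, 8.0]
contact_force: [0.1, -0.3, -0.5]
gripper_width: 0.0566
```

```bash
python3 -c "
from plan import *
cart((.632,.0942,.044),50,7.8,4)"
```

```text
t 17.42 q [ -15.7   16.1  -43.3 -132.5  -24.8   61.1] pos [0.586  0.0879 0.072 ] fkerr mm [ 0.   0.4 -1.2] F [ 0.1 -0.3 -0.5] w 0.0566
n 4 off mm [ 46.    6.3 -28. ] turn/row [ 0.022  0.025 -0.007]
0 [ 0.67 -0.    0.1 ] [0.598 0.089 0.065] ikc 0.0 [ -16   18  -43 -134  -25   63]
1 [ 0.67 -0.    0.1 ] [0.609 0.091 0.058] ikc 0.0 [ -16   20  -42 -136  -26   65]
2 [ 0.67 -0.    0.1 ] [0.621 0.093 0.051] ikc 0.0 [ -15   21  -42 -138  -27   67]
3 [ 0.67 -0.    0.1 ] [0.632 0.094 0.044] ikc 0.0 [ -15   23  -41 -140  -28   68]
```

Call:
arm_command(
  plan=[
    {"dx": 0.65, "dy": 0, "dz": 0.1, "wx": 0.02, "wy": 0.03, "wz": 0},
    {"dx": 0.65, "dy": 0, "dz": 0.1, "wx": 0.02, "wy": 0.03, "wz": 0},
    {"dx": 0.65, "dy": 0, "dz": 0.1, "wx": 0.02, "wy": 0.03, "wz": 0},
    {"dx": 0.6, "dy": 0, "dz": 0.1, "wx": 0, "wy": 0, "wz": 0},
    {"dx": 0, "dy": 0, "dz": 0, "wx": 0, "wy": 0, "wz": 0},
  ],
)

```text
time_s: 17.83
tcp_pos: [0.6355, 0.0925, 0.044]
eef_rot: [-0.2, 39.7, 8.1]
contact_force: [1.2, 0.1, 0.2]
gripper_width: 0.057
```

```bash
python3 -c "
from plan import *
cart((.6525,.097,.028),50,7.8,3)"
```

```text
t 17.83 q [ -15.5   23.6  -40.7 -139.3  -28.2   68.6] pos [0.6355 0.0925 0.044 ] fkerr mm [-0.1  0.5 -1.3] F [1.2 0.1 0.2] w 0.057
n 3 off mm [ 17.    4.5 -16. ] turn/row [ 0.028  0.023 -0.019]
0 [ 0.39  0.03 -0.02] [0.641 0.094 0.039] ikc 0.0 [ -15   24  -40 -140  -28   69]
1 [ 0.39  0.03 -0.02] [0.647 0.096 0.033] ikc 0.0 [ -15   26  -40 -142  -29   71]
2 [ 0.39  0.03 -0.02] [0.652 0.097 0.028] ikc 0.0 [ -15   27  -40 -143  -30   72]
```

Call:
arm_command(
  plan=[
    {"dx": 0.4, "dy": 0.03, "dz": 0, "wx": 0.03, "wy": 0.02, "wz": -0.02},
    {"dx": 0.4, "dy": 0.05, "dz": 0, "wx": 0.03, "wy": 0.02, "wz": -0.02},
    {"dx": 0.35, "dy": 0.05, "dz": 0, "wx": 0.03, "wy": 0.02, "wz": -0.02},
    {"dx": 0, "dy": 0, "dz": 0, "wx": 0, "wy": 0, "wz": 0},
  ],
)

```text
time_s: 18.17
tcp_pos: [0.6537, 0.097, 0.028]
eef_rot: [-0.0, 39.9, 7.9]
contact_force: [0.2, -0.5, -1.1]
gripper_width: 0.0572
```

```bash
python3 -c "
from plan import *
cart((.6525,.097,.028),50,7.8,1)"
```

```text
t 18.17 q [ -15.1   26.9  -40.2 -143.3  -30.1   72.4] pos [0.6537 0.097  0.028 ] fkerr mm [-0.2  0.5 -1.3] F [ 0.2 -0.5 -1.1] w 0.0572
n 1 off mm [-1.2 -0.   0. ] turn/row [ 0.015  0.022 -0.017]
0 [-0.05  0.01 -0.04] [0.652 0.097 0.028] ikc 0.0 [ -15   27  -40 -143  -30   72]
```

Call:
arm_command(
  plan=[
    {"dx": 0, "dy": 0, "dz": 0, "wx": 0, "wy": 0, "wz": 0},
    {"dx": 0, "dy": 0, "dz": 0, "wx": 0, "wy": 0, "wz": 0},
    {"dx": 0, "dy": 0, "dz": 0, "wx": 0, "wy": 0, "wz": 0},
    {"dx": 0, "dy": 0, "dz": 0, "wx": 0, "wy": 0, "wz": 0},
    {"dx": 0, "dy": 0, "dz": 0, "wx": 0, "wy": 0, "wz": 0},
    {"dx": 0, "dy": 0, "dz": 0, "wx": 0, "wy": 0, "wz": 0},
    {"dx": 0, "dy": 0, "dz": 0, "wx": 0, "wy": 0, "wz": 0},
    {"dx": 0, "dy": 0, "dz": 0, "wx": 0, "wy": 0, "wz": 0},
  ],
  fingers=1,
  force=30,
)

```text
time_s: 18.83
tcp_pos: [0.6523, 0.0972, 0.029]
eef_rot: [-0.1, 39.9, 8.0]
contact_force: [-1.0, 0.5, -1.5]
gripper_width: 0.0239
```

```bash
python3 -c "
from plan import *
cart((.643,.096,.052),50,7.8,3)"
```

```text
t 18.83 q [ -15.1   26.7  -40.3 -143.1  -30.    72.3] pos [0.6523 0.0972 0.029 ] fkerr mm [-0.2  0.5 -1.3] F [-1.   0.5 -1.5] w 0.0239
n 3 off mm [-9.3 -1.2 23. ] turn/row [ 0.012  0.009 -0.009]
0 [-0.37  0.    0.19] [0.649 0.097 0.037] ikc 0.0 [ -15   25  -40 -141  -28   70]
1 [-0.37  0.    0.19] [0.646 0.096 0.044] ikc 0.0 [ -14   24  -39 -139  -26   67]
2 [-0.37  0.    0.19] [0.643 0.096 0.052] ikc 0.0 [ -14   22  -39 -138  -24   64]
```

Call:
arm_command(
  plan=[
    {"dx": -0.3, "dy": 0, "dz": 0.16, "wx": 0, "wy": 0, "wz": 0},
    {"dx": -0.37, "dy": 0, "dz": 0.2, "wx": 0, "wy": 0, "wz": 0},
    {"dx": -0.37, "dy": 0, "dz": 0.2, "wx": 0, "wy": 0, "wz": 0},
  ],
)

```text
time_s: 19.08
tcp_pos: [0.6418, 0.0958, 0.0483]
eef_rot: [0.1, 40.2, 8.0]
contact_force: [0.0, 0.6, -1.5]
gripper_width: 0.0236
```

```bash
python3 -c "
from plan import *
cart((.56,.06,.066),50,12,7)"
```

```text
t 19.08 q [ -13.9   22.7  -38.9 -137.9  -25.1   65.2] pos [0.6418 0.0958 0.0483] fkerr mm [-0.   0.4 -1.2] F [ 0.   0.6 -1.5] w 0.0236
n 7 off mm [-81.8 -35.8  17.7] turn/row [-0.083 -0.006  0.096]
0 [-0.55 -0.17 -0.3 ] [0.63  0.091 0.051] ikc 0.0 [ -14   21  -39 -134  -25   62]
1 [-0.55 -0.17 -0.3 ] [0.618 0.086 0.053] ikc 0.0 [ -15   20  -39 -131  -24   60]
2 [-0.55 -0.16 -0.3 ] [0.607 0.08  0.056] ikc 0.0 [ -15   19  -39 -128  -24   57]
3 [-0.55 -0.15 -0.3 ] [0.595 0.075 0.058] ikc 0.0 [ -16   18  -40 -125  -24   55]
4 [-0.56 -0.15 -0.3 ] [0.583 0.07  0.061] ikc 0.0 [ -16   17  -40 -122  -24   53]
5 [-0.56 -0.14 -0.3 ] [0.572 0.065 0.063] ikc 0.0 [ -17   15  -40 -119  -24   50]
6 [-0.56 -0.13 -0.3 ] [0.56  0.06  0.066] ikc 0.0 [ -17   14  -41 -116  -24   48]
```

Call:
arm_command(
  plan=[
    {"dx": -0.55, "dy": -0.17, "dz": -0.25, "wx": -0.08, "wy": 0, "wz": 0.1},
    {"dx": -0.55, "dy": -0.17, "dz": -0.25, "wx": -0.08, "wy": 0, "wz": 0.1},
    {"dx": -0.55, "dy": -0.16, "dz": -0.25, "wx": -0.08, "wy": 0, "wz": 0.1},
    {"dx": -0.55, "dy": -0.15, "dz": -0.28, "wx": -0.08, "wy": 0, "wz": 0.1},
    {"dx": -0.55, "dy": -0.15, "dz": -0.28, "wx": -0.08, "wy": 0, "wz": 0.1},
    {"dx": -0.55, "dy": -0.14, "dz": -0.28, "wx": -0.08, "wy": 0, "wz": 0.1},
  ],
)

```text
time_s: 19.58
tcp_pos: [0.5727, 0.0644, 0.0682]
eef_rot: [0.1, 40.2, 11.7]
contact_force: [-0.3, 1.0, -0.8]
gripper_width: 0.0238
```

```bash
python3 -c "
from plan import *
cart((.552,-.045,.067),50,30,7)"
```

```text
t 19.58 q [ -15.2   14.6  -39.4 -116.5  -22.7   46.4] pos [0.5727 0.0644 0.0682] fkerr mm [ 0.1  0.4 -1.1] F [-0.3  1.  -0.8] w 0.0238
n 7 off mm [ -20.7 -109.4   -1.2] turn/row [-0.372 -0.005  0.437]
0 [-0.23 -0.74 -0.2 ] [0.57  0.049 0.068] ikc 0.0 [ -15   14  -37 -108  -23   39]
1 [-0.25 -0.72 -0.22] [0.567 0.033 0.068] ikc 0.0 [ -16   14  -36 -101  -25   35]
2 [-0.28 -0.7  -0.24] [0.564 0.017 0.068] ikc 0.0 [-18  15 -35 -95 -28  32]
3 [-0.3  -0.69 -0.26] [0.561 0.002 0.067] ikc 0.0 [-20  15 -34 -91 -31  30]
4 [-0.33 -0.67 -0.28] [ 0.558 -0.014  0.067] ikc 0.0 [-22  16 -32 -86 -34  30]
5 [-0.35 -0.65 -0.3 ] [ 0.555 -0.029  0.067] ikc 0.0 [-24  17 -31 -83 -37  29]
6 [-0.37 -0.63 -0.32] [ 0.552 -0.045  0.067] ikc 0.0 [-26  18 -30 -79 -40  29]
```

Call:
arm_command(
  plan=[
    {"dx": -0.22, "dy": -0.7, "dz": -0.2, "wx": -0.35, "wy": 0, "wz": 0.42},
    {"dx": -0.25, "dy": -0.7, "dz": -0.22, "wx": -0.37, "wy": 0, "wz": 0.43},
    {"dx": -0.28, "dy": -0.7, "dz": -0.24, "wx": -0.37, "wy": 0, "wz": 0.43},
    {"dx": -0.3, "dy": -0.68, "dz": -0.26, "wx": -0.37, "wy": 0, "wz": 0.43},
    {"dx": -0.32, "dy": -0.66, "dz": -0.28, "wx": -0.37, "wy": 0, "wz": 0.43},
    {"dx": -0.34, "dy": -0.65, "dz": -0.3, "wx": -0.37, "wy": 0, "wz": 0.43},
  ],
)

```text
time_s: 20.08
tcp_pos: [0.5493, -0.029, 0.0688]
eef_rot: [0.0, 40.3, 28.0]
contact_force: [0.7, 0.1, -0.7]
gripper_width: 0.0238
```

```bash
python3 -c "
from plan import *
cart((.473,-.042,.065),50,30,6)"
```

```text
t 20.08 q [-23.4  16.2 -31.3 -81.9 -37.   28.9] pos [ 0.5493 -0.029   0.0688] fkerr mm [ 0.3  0.5 -0.9] F [ 0.7  0.1 -0.7] w 0.0238
n 6 off mm [-76.3 -13.   -3.8] turn/row [-0.048 -0.01   0.056]
0 [-0.45  0.2  -0.42] [ 0.537 -0.031  0.068] ikc 0.0 [-25  16 -32 -82 -38  30]
1 [-0.45  0.21 -0.42] [ 0.524 -0.033  0.068] ikc 0.0 [-26  15 -33 -81 -39  31]
2 [-0.45  0.21 -0.42] [ 0.511 -0.035  0.067] ikc 0.0 [-28  15 -34 -81 -40  33]
3 [-0.44  0.21 -0.42] [ 0.498 -0.038  0.066] ikc 0.0 [-29  15 -35 -81 -41  34]
4 [-0.44  0.22 -0.42] [ 0.486 -0.04   0.066] ikc 0.0 [-30  15 -36 -80 -42  35]
5 [-0.44  0.22 -0.41] [ 0.473 -0.042  0.065] ikc 0.0 [-32  14 -37 -80 -43  36]
```

Call:
arm_command(
  plan=[
    {"dx": -0.42, "dy": 0.2, "dz": -0.4, "wx": -0.05, "wy": 0, "wz": 0.06},
    {"dx": -0.44, "dy": 0.2, "dz": -0.42, "wx": -0.05, "wy": 0, "wz": 0.06},
    {"dx": -0.44, "dy": 0.2, "dz": -0.42, "wx": -0.05, "wy": 0, "wz": 0.06},
    {"dx": -0.44, "dy": 0.2, "dz": -0.42, "wx": -0.05, "wy": 0, "wz": 0.06},
    {"dx": -0.44, "dy": 0.2, "dz": -0.42, "wx": 0, "wy": 0, "wz": 0},
    {"dx": -0.25, "dy": 0.12, "dz": -0.25, "wx": 0, "wy": 0, "wz": 0},
    {"dx": 0, "dy": 0, "dz": 0, "wx": 0, "wy": 0, "wz": 0},
  ],
)

```text
time_s: 20.67
tcp_pos: [0.4763, -0.0453, 0.0641]
eef_rot: [-0.1, 40.3, 29.4]
contact_force: [0.0, -0.3, -0.6]
gripper_width: 0.0231
```

```bash
python3 -c "
from plan import *
cart((.473,-.042,.037),50.1,30,4)
import cv2
for n in ('scene','top'):
    p,d=r.capture(n); c=p[150:300,210:430] if n=='scene' else p[170:290,180:380]
    cv2.imwrite('pics/'+n+'7.png',cv2.resize(c[:,:,::-1],None,fx=3.5,fy=3.5,interpolation=cv2.INTER_CUBIC))
"
```

```text
t 20.67 q [-31.7  14.5 -36.7 -80.  -42.7  36.1] pos [ 0.4763 -0.0453  0.0641] fkerr mm [ 0.2  0.6 -1. ] F [ 0.  -0.3 -0.6] w 0.0231
n 4 off mm [ -3.3   3.3 -27.1] turn/row [-0.015 -0.023  0.024]
0 [ 0.21  0.06 -0.27] [ 0.475 -0.045  0.057] ikc 0.0 [-32  16 -37 -81 -43  38]
1 [ 0.21  0.06 -0.27] [ 0.475 -0.044  0.051] ikc 0.0 [-33  17 -37 -82 -43  40]
2 [ 0.21  0.06 -0.27] [ 0.474 -0.043  0.044] ikc 0.0 [-34  18 -37 -83 -44  43]
3 [ 0.21  0.06 -0.27] [ 0.473 -0.042  0.037] ikc 0.0 [-35  19 -38 -84 -44  45]
```

View pics/scene7.png

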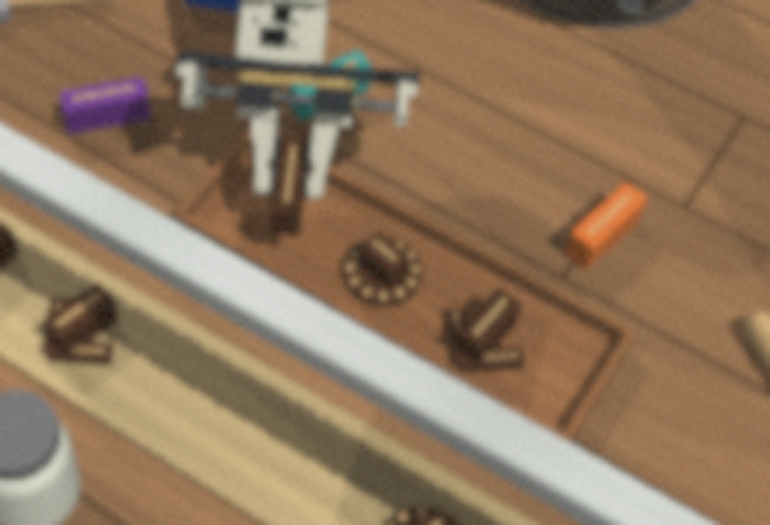

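View pics/top7.png

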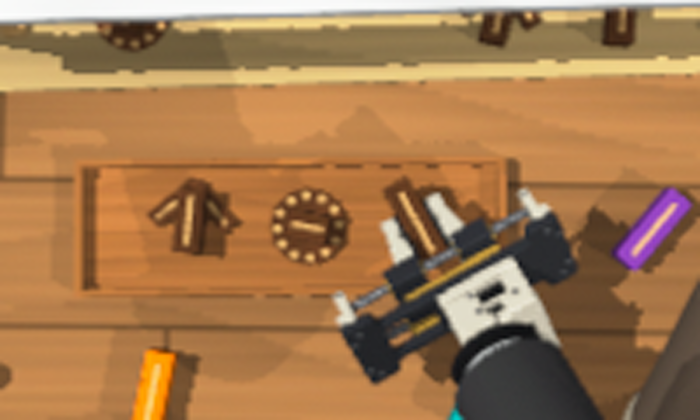

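The bar is over the tray's free end at top crop (418,220), clear of the rosette and the walls. I'll lower it.

Call:
arm_command(
  plan=[
    {"dx": 0.21, "dy": 0.05, "dz": -0.26, "wx": 0, "wy": 0, "wz": 0.02},
    {"dx": 0.21, "dy": 0.05, "dz": -0.26, "wx": 0, "wy": 0, "wz": 0.02},
    {"dx": 0.2, "dy": 0.05, "dz": -0.26, "wx": 0, "wy": 0, "wz": 0.02},
    {"dx": 0.15, "dy": 0, "dz": -0.2, "wx": 0, "wy": 0, "wz": 0},
    {"dx": 0, "dy": 0, "dz": 0, "wx": 0, "wy": 0, "wz": 0},
  ],
)

```text
time_s: 21.18
tcp_pos: [0.4802, -0.0434, 0.0405]
eef_rot: [-0.3, 40.1, 29.6]
contact_force: [-0.1, 0.6, -1.0]
gripper_width: 0.0241
```

```bash
python3 -c "
from plan import *
cart((.473,-.042,.029),50.1,30,2)"
```

```text
t 21.18 q [-33.6  19.  -37.  -83.8 -43.4  43.6] pos [ 0.4802 -0.0434  0.0405] fkerr mm [ 0.1  0.7 -1.1] F [-0.1  0.6 -1. ] w 0.0241
n 2 off mm [ -7.2   1.4 -11.5] turn/row [-0.001 -0.02   0.037]
0 [ 0.08  0.12 -0.31] [ 0.477 -0.043  0.035] ikc 0.0 [-35  20 -37 -84 -44  45]
1 [ 0.08  0.12 -0.31] [ 0.473 -0.042  0.029] ikc 0.0 [-35  21 -38 -85 -44  47]
```

Call:
arm_command(
  plan=[
    {"dx": 0.05, "dy": 0.1, "dz": -0.22, "wx": 0, "wy": 0, "wz": 0.03},
    {"dx": 0.06, "dy": 0.1, "dz": -0.2, "wx": 0, "wy": 0, "wz": 0.03},
    {"dx": 0.06, "dy": 0.05, "dz": -0.15, "wx": 0, "wy": 0, "wz": 0},
    {"dx": 0, "dy": 0, "dz": 0, "wx": 0, "wy": 0, "wz": 0},
  ],
)

```text
time_s: 21.52
tcp_pos: [0.4747, -0.041, 0.0292]
eef_rot: [-0.1, 40.0, 30.0]
contact_force: [0.1, -0.8, -0.9]
gripper_width: 0.0239
```

```bash
python3 -c "
from plan import *
cart((.473,-.042,.029),50.1,30,1)"
```

```text
t 21.52 q [-35.   21.  -37.7 -85.2 -44.1  47.4] pos [ 0.4747 -0.041   0.0292] fkerr mm [-0.   0.8 -1.2] F [ 0.1 -0.8 -0.9] w 0.0239
n 1 off mm [-1.7 -1.  -0.2] turn/row [ 0.024 -0.031  0.005]
0 [-0.07 -0.   -0.07] [ 0.473 -0.042  0.029] ikc 0.0 [-35  21 -38 -85 -44  47]
```

Call:
arm_command(
  plan=[
    {"dx": 0, "dy": 0, "dz": 0, "wx": 0, "wy": 0, "wz": 0},
    {"dx": 0, "dy": 0, "dz": 0, "wx": 0, "wy": 0, "wz": 0},
    {"dx": 0, "dy": 0, "dz": 0, "wx": 0, "wy": 0, "wz": 0},
    {"dx": 0, "dy": 0, "dz": 0, "wx": 0, "wy": 0, "wz": 0},
    {"dx": 0, "dy": 0, "dz": 0, "wx": 0, "wy": 0, "wz": 0},
    {"dx": -0.4, "dy": 0, "dz": 0.15, "wx": 0, "wy": 0, "wz": 0},
    {"dx": -0.7, "dy": 0, "dz": 0.3, "wx": 0, "wy": 0, "wz": 0},
    {"dx": -0.7, "dy": 0, "dz": 0.5, "wx": 0, "wy": 0, "wz": 0},
    {"dx": -0.7, "dy": 0, "dz": 0.5, "wx": 0, "wy": 0, "wz": 0},
    {"dx": -0.7, "dy": 0, "dz": 0.5, "wx": 0, "wy": 0, "wz": 0},
    {"dx": -0.7, "dy": 0, "dz": 0.5, "wx": 0, "wy": 0, "wz": 0},
    {"dx": -0.7, "dy": 0, "dz": 0.5, "wx": 0, "wy": 0, "wz": 0},
    {"dx": -0.5, "dy": 0, "dz": 0.3, "wx": 0, "wy": 0, "wz": 0},
    {"dx": 0, "dy": 0, "dz": 0, "wx": 0, "wy": 0, "wz": 0},
    {"dx": 0, "dy": 0, "dz": 0, "wx": 0, "wy": 0, "wz": 0},
  ],
  fingers=0,
)

```text
time_s: 22.77
tcp_pos: [0.4424, -0.0601, 0.152]
eef_rot: [-0.3, 39.9, 29.8]
contact_force: [-0.3, -0.4, 0.1]
gripper_width: 0.0438
```

```bash
python3 - <<'E'
from plan import *
from h import cloud
import cv2
state()
for n in ('scene','top'):
    p,d=r.capture(n); cv2.imwrite('pics/'+n+'8.png',p[:,:,::-1])
    if n=='scene': D=d
P=cloud('scene',D);P0=cloud('scene',np.load('scene0.npy'))
for nm,c in {"bar":(.474,-.041),"ros":(.473,.049),"corner":(.4775,.15),"bar2":(.671,-.222),"ros2":(.657,.205),"corner2":(.661,-.115)}.items():
    for Q in(P,P0):
        m=(np.hypot(Q[...,0]-c[0],Q[...,1]-c[1])<.045)&(Q[...,2]>.032)&(Q[...,2]<.06); q=Q[m]
        if len(q)<20: print(nm,"-",len(q));continue
        A=np.c_[q[:,:2]-q[:,:2].mean(0),np.ones(len(q))]; k=np.linalg.lstsq(A,q[:,2],rcond=None)[0]
        b=cv2.minAreaRect(q[:,:2].astype(np.float32)); print(nm,np.round(b[0],4),np.round(b[1],3),round(b[2],1),"ztop",round(np.median(q[:,2]),4),"slope",np.round(k[:2],2))
p=cv2.imread('pics/scene8.png')[150:345,150:400]; cv2.imwrite('pics/fin.png',cv2.resize(p,None,fx=3,fy=3,interpolation=cv2.INTER_CUBIC))
E
```

```text
t 22.77 q [-29.3  -0.3 -36.  -66.2 -46.   14.8] pos [ 0.4424 -0.0601  0.152 ] fkerr mm [ 0.5  0.4 -0.6] F [-0.3 -0.4  0.1] w 0.0438
bar [ 0.4751 -0.0397] [0.075 0.024] 30.4 ztop 0.0392 slope [-0.01 -0.02]
bar - 0
ros [0.4738 0.0487] [0.036 0.026] 78.8 ztop 0.0394 slope [-0.08 -0.  ]
ros - 0
corner [0.4782 0.1497] [0.024 0.057] 85.9 ztop 0.0396 slope [-0.04 -0.04]
corner [0.4775 0.1498] [0.025 0.058] 86.2 ztop 0.0396 slope [-0.02 -0.05]
bar2 [ 0.6713 -0.2218] [0.026 0.078] 86.5 ztop 0.0388 slope [-0.01 -0.1 ]
bar2 [ 0.6714 -0.2219] [0.027 0.078] 86.9 ztop 0.0391 slope [-0.01 -0.06]
ros2 [0.6567 0.2045] [0.025 0.036] 80.1 ztop 0.0408 slope [-0.05 -0.01]
ros2 [0.6568 0.2048] [0.024 0.036] 83.8 ztop 0.0407 slope [-0.03 -0.04]
corner2 [ 0.6618 -0.1148] [0.027 0.056] 76.3 ztop 0.0388 slope [-0.01 -0.1 ]
corner2 [ 0.6609 -0.115 ] [0.026 0.056] 78.6 ztop 0.0386 slope [-0.01 -0.07]
```

View pics/fin.png

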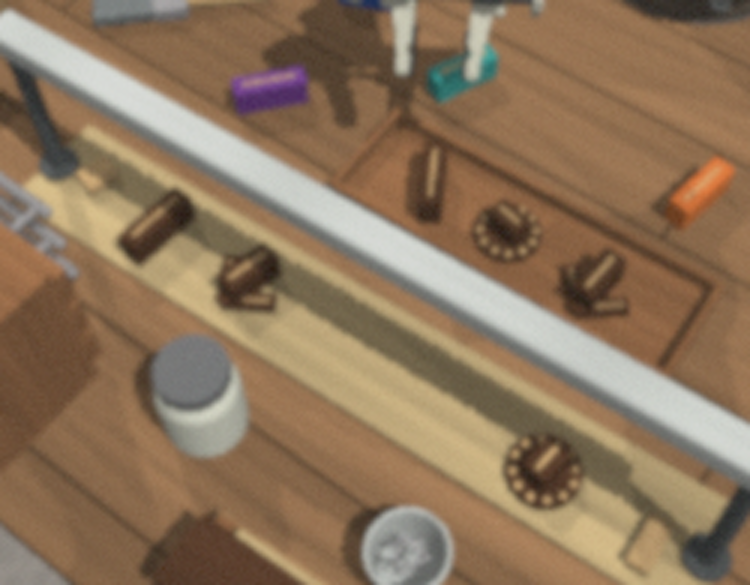

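View pics/top8.png

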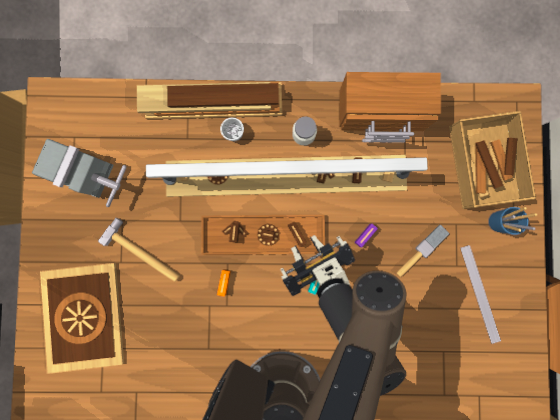

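The tray now holds corner, rosette and bar flat at top (234,231), (268,234) and (297,233), all with rib tops near 0.039 m. The spares and bystanders haven't moved, and the gripper is free in the air. I'll hand in.

```bash
python3 -c "
from plant import r
print(r.close_job())"
```

```text
the job is handed in; nothing more can be done
None
```

I placed one rosette and one bar in the tray beside the corner that was already there, and handed the job in. At the last state reading the clock stood at about 23 s, out of 64 s. I took the middle rosette and the dark bar next to it from under the lamp.

**Last checks:**
- **In the tray:** all three carvings have their rib tops at about 0.039–0.040 m, which is what lying on the floor should give. The bar's fitted tops showed slopes up to 0.02, the corner's 0.04 and the rosette's 0.08. I put the larger slopes down to depth noise, since untouched carvings read up to 0.10.
- **Spares:** the corner, rosette and bar left under the lamp are within about 1 mm of where they started, as is the corner in the tray.
- **Bystanders and look-alikes:** I judged these only by eye in the two pictures, and they look unmoved. At the end the gripper partly hid the turquoise block.
- **Gripper:** it was open and clear at 0.15 m, with no contact force.

**What disagreed:** the suggested 30–40° lean put the wrist at a singularity and joint limits on my first try. I backed out without touching anything and did both grasps and placings leaning 50° instead. My first spot for the rosette also brought the gripper close to the turquoise block, so I moved it further along the tray.

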